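# Turn the glass scale in the leaning rest and hold it home in the keyed label reader

## Task

Take the glass scale out of the drying rack and lean it on the slanted rest, clear end down in the foot lip and label face outwards (facing the label, the corner notch of the frosted end is then at the upper right), and let go of it. Then pick it up again flat, label up, and push its frosted end into the keyed label reader, fully home against the spring; finish while still holding it there. Do not drop the glass on the table, and leave the ring gauge and the turned bush where they are.

Things in the scene. Friction and masses are not known exactly. Their poses are not given: they have to be found in the camera images.
- slide_centre (a point): Centre of the loose glass scale, a plate 110 x 45 x 8 mm, 0.1 kg. z: along the length to the frosted end; y: across the width; x: out of the label face. The last 36 mm at +z are frosted white, the rest is clear. The +z +y corner is notched 14 mm (length) by 13 mm (width): facing the label, frosted end up, the notch is upper right. Starts upright in the rack, frosted end up, label facing any way.
- slide_label (a point): Middle of the glass scale's frosted label end, 37 mm from slide_centre towards that end; same axes. The label (blue band, black square code) is on the +x face only; the ruled lines on the clear part are on the same face.
- rack: White plastic drying rack, fixed, 78 x 70 mm; origin at the centre of its underside. The scale stands in the middle one of three slots, on the 10 mm floor between fins that reach 50 mm above the table, so its upper 70 mm stick out, top at 120 mm; its thickness lies along the rack's x axis. Slots are 11 mm wide. The room's wall rises behind it at x = 0.70.
- rest_seat (a point): Where slide_centre lies when the scale leans properly in the rest; 71 mm above the table. Axes are the rest's: x to its back, y to its left, z up; its front is -x. Leaning, the scale's length axis points up and back, 40 degrees off the vertical, and its label looks up and to the front. The tongue ends 13 mm beyond this point up the slope.
- rest: Slanted leaning rest, fixed; origin at the centre of its underside, x to its back. A tongue 28 mm wide rises to the back at 50 degrees above level from a 100 x 78 x 8 mm base plate. Its foot shelf, square to the tongue and 28 mm wide, has a front lip 5 mm high and takes 12 mm for the 8 mm glass. Being narrower than the glass, it leaves both long edges free for fingers.
- reader_mouth (a point): Centre of the label reader's mouth, 65 mm above the table. Axes: x into the throat, y left, z up. The level throat is 50 mm wide and 16 mm high; a flared steel bezel stands 12 mm out of the mouth. The trigger waits 20 mm inside. Home, the scale's end is 30 mm inside, slide_centre then 25 mm outside the mouth at its height, frosted end along +x, label up, notch to -y.
- reader: Keyed label reader, fixed: grey box with a black hood, 104 x 100 mm, 98 mm high; origin at the centre of its underside, x axis away from the mouth, into the throat. A key block fills the right (-y) 11 mm of the throat from 16 mm inside on: only the notched frosted end with the label up gets past; any other way round stops there, short of the trigger.
- trigger (a joint): Travel in m of the reader's orange spring trigger: 0 free, grows as the scale pushes it in; the key stops the scale at about 0.010. The spring pushes back with 1.3 N at first and 3.5 N at 0.009. An orange pin in the slit on top of the hood moves with it.
- ring_gauge: Loose steel ring gauge lying flat, 64 mm across, 20 mm high; a bystander. Origin at the centre of its underside.
- bush: Loose turned aluminium bush, 48 mm across, 28 mm high; a bystander. Origin at the centre of its underside.
Not all that is in view belongs to the job. Leave any purple look-alike of the part that bears slide_centre alone.

How it is judged:
By the outcome, as a careful person would: the job done as asked, in the order asked, and still so for the second after the job is handed in, while the arm keeps its last pose, push and grip.
It also fails if it takes over 56 s, if anything falls off the work surface, if the arm or the gripper's body presses on something with over 40 N, if the wrist force passes 120 N, or if a joint passes its speed limit or range.

## Robot

A 6-joint arm with a two-finger parallel gripper is mounted at the origin on the work surface; the furniture and walls round the work are solid. World frame = base frame: x ahead of the robot, y to its left, z up, the work surface at z = 0. Lengths are in mm, angles in rad, forces in N, time in s.
With the tool pointing down it reaches from about 325 to 875 mm from the base axis. Payload 4.4 kg.
Tool frame: the origin (TCP) lies on the centre line of the jaws, within the pads' length; the fingertips stand 8 mm ahead of it and the grasp point (between the pads) lies 11 mm behind it (bot.tip_extent is the distance from the TCP to the fingertips, in mm); z points along the fingers, y is the direction in which the jaws open and shut (so a half turn about z gives the same grasp; the last joint's range is limited). The gripper opens to 85 mm and grips with 20 to 120 N. Pads are 22 mm wide; open, the fingers measure 114 mm over their backs; the gripper's body (76 mm by 85 mm) begins 54 mm behind the grasp point. The pads swing forward as they close: fully open they stand 13 mm farther back than shut.
Start: joints at [1.081, 0.207, 1.542, -0, 1.393, -0.15], TCP at [191.114, 542.312, 239.282] pointing down, gripper open.
Joint ranges: [-2.73, 2.73], [-0.86, 2.22], [0.23, 2.46], [-1.11, 4.25], [0.08, 2.63], [-2.82, 2.82]. Speed limits (rad/s): [2.79, 2.79, 3.14, 3.14, 3.14, 3.14].

## Interface

Orientations are given as a unit quaternion [w, x, y, z].
In Python, from bench import bot, cams, ticket gives the robot as it stands.
- The arm moves only by the shell command python3 -m creep 'ROWS' [OPENING] [FORCE]. ROWS is JSON, a list of rows, each an object with "linear": the shift along the world's x, y, z in cm, a list of three; "roll": the turn about the world's z in rad. In form: [{"linear": [tx, ty, tz], "roll": roll}, ...]. A call has 1 to 10 rows; each row shifts and turns the pose as measured when the row begins; what a row does not reach is not made up. A row lasts 1/12 s, in which the tool goes at most 41.7 mm and 7.16 degrees, less where a joint would pass 70% of its speed; a pose out of reach is approached as far as the arm can. A call with a gripper value outside its range is refused whole. OPENING is the gripper command: -1 is fully open, 1 is shut, values between are in proportion, set as the call begins (- or left out, the last holds). The fingers move at their own pace and stop on an object; FORCE is the grip in N (left out, the last holds). Time passes only in rows, so rows that do not move let the fingers close. It gives the time, the measured TCP pose, the force and the opening at its end, in the units of the state.
- bot.sense(): the state, without advancing time (a new reading comes with each control period).
- cams.capture(name): name is "scene" or "side" or "wrist"; returns a dict with "frame" (384x512x3 uint8, red, green, blue), "mtx" (3x3 intrinsics, pixels), "k1" (the pictures are not rectified: a ray, as slopes to the right and down, at radius r is drawn at 1 + k1 r^2 times it, then the intrinsics apply), "rvec" (rotation vector, rad) and "tvec" (3), from world to camera coordinates, as OpenCV has them. Camera axes: x right, y down, z forward; pixel columns grow to the right and rows downward; lengths in mm; the calibration is good to about 2 mm. A picture is of the moment at which its call begins. There is no depth.
- ticket.close_job(): hands the job in, once; it reports no verdict.
Trained networks look in a picture, given as the dict that the camera call returned (one of the last four; its "shot" number tells which), for a name from the list of things; names that differ only in an ending like _2 or _b are one class to them, and where a whole thing is asked for, a point or a joint stands for the part that bears it (a point fixed in the world has none). Each returns a list of dicts, best first, with "score" (0 to 1); they miss things now and then, are a little off and sometimes report something else, mostly with a low value. They report only what shows in the picture. A call takes as long as a camera call. They do not tell look-alikes from the thing itself.
- cams.spot_in(picture, target): "xyz" ([x, y, z] in mm, in world coordinates, good to about 4 mm: the middle of the surface that is visible of it).
- cams.masks_of(picture, target): "region" (384x512 bool, what is visible of it).
The state is a dict: "time_s": time; "q": joint angles; "dq": joint speeds; "effort": joint torques, N m; "tool_pos": TCP position; "ee_rot": TCP orientation; "force": force on the tool from outside, world axes, zero at the start; "torque": the same for the moment, N m; "finger_gap": opening from 0.0 (shut) to 1.0 (fully open).
Only numpy, scipy, OpenCV 4.12 (cv2) and the standard library are available. Lean on these libraries where they do the work, as an engineer would, in place of code of your own. Each camera call takes 0.05 s, during which the arm holds its last target.

## Working session

There is one attempt and no reset: what is moved stays moved. The work goes in short steps, Python scripts to look and compute and a shell command to move; the robot and the scene stay as the last step left them, time stands still between calls to the robot, and variables do not carry over. Pictures are saved under pics/ and viewed, and the job is handed in when it is done.

```bash
ls -la; mkdir -p pics; cat > h.py <<'E'
import numpy as np, cv2
from bench import bot, cams, ticket
def cap(n, f=None):
    p=cams.capture(n)
    if f: cv2.imwrite('pics/'+f, cv2.cvtColor(p['frame'],cv2.COLOR_RGB2BGR))
    return p
def proj(p,X):
    X=np.atleast_2d(np.array(X,float)); R,_=cv2.Rodrigues(np.array(p['rvec'],float))
    c=X@R.T+np.array(p['tvec'],float).ravel(); s=c[:,:2]/c[:,2:3]
    s=s*(1+p['k1']*(s**2).sum(1,keepdims=True)); K=np.array(p['mtx'])
    return s@K[:2,:2].T+K[:2,2]
def ray(p,uv):
    K=np.array(p['mtx'],float); d=np.array([p['k1'],0,0,0,0],float)
    s=cv2.undistortPoints(np.array(uv,float).reshape(-1,1,2),K,d).reshape(-1,2)
    R,_=cv2.Rodrigues(np.array(p['rvec'],float)); t=np.array(p['tvec'],float).ravel()
    return -R.T@t, np.c_[s,np.ones(len(s))]@R
def atz(p,uv,z):
    o,d=ray(p,uv); return o+d*((z-o[2])/d[:,2:3])
def tri(p1,uv1,p2,uv2):
    o1,d1=ray(p1,uv1);o2,d2=ray(p2,uv2);out=[]
    for a,b in zip(d1,d2):
        A=np.c_[a,-b]; k=np.linalg.lstsq(A,o2-o1,rcond=None)[0]
        out.append(np.r_[(o1+a*k[0]+o2+b*k[1])/2, np.linalg.norm(o1+a*k[0]-o2-b*k[1])])
    return np.array(out)
E
python3 - <<'E'
from h import *
print(bot.sense())
S={n:cap(n,f'a_{n}.png') for n in('scene','side','wrist')}
for n,p in S.items():
    R,_=cv2.Rodrigues(np.array(p['rvec'],float)); print(n,'cam at',(-R.T@np.array(p['tvec']).ravel()).round(), 'fwd',R[2].round(2),p['k1'],np.array(p['mtx'])[0,0])
for n in('scene','side'):
    for t in('slide_centre','slide_label','rack','rest','reader','ring_gauge','bush','rest_seat','reader_mouth','trigger'):
        try: print(n,t,[(np.round(d['xyz']).tolist(),round(d['score'],2)) for d in cams.spot_in(S[n],t)])
        except Exception as e: print(n,t,'ERR',e)
E
```

```text
total 12
drwxr-xr-x  3 agent agent 4096 Dec  6 16:01 .
drwxr-xr-x 23 root  root  4096 Dec  6 16:01 ..
drwxr-xr-x  2 agent agent 4096 Dec  6 16:01 pics
{'time_s': 0.0, 'q': array([ 1.08148697e+00,  2.07447621e-01,  1.54298025e+00,  2.96857370e-05,
        1.39346971e+00, -1.50512239e-01]), 'dq': array([-7.96963760e-04, -7.14718972e-05,  8.77696231e-04, -1.24103356e-03,
        1.61778301e-03,  1.07328442e-03]), 'effort': array([-9.24312189e-04, -3.83031785e+01, -2.91598034e+01, -2.90890102e-04,
        1.05207780e-02,  1.84290872e-05]), 'tool_pos': array([190.75965462, 541.65019391, 238.09756886]), 'ee_rot': array([-3.76295023e-04,  1.68592033e-01,  9.85685243e-01, -1.08939830e-03]), 'force': array([ 0.67285221, -0.25734787, -0.15537015]), 'torque': array([ 0.00409147, -0.01418362,  0.07909542]), 'finger_gap': 1.0014556375773658}
scene cam at [-188. -959.  602.] fwd [ 0.54  0.75 -0.38] -0.15735847899823766 443.5130583725767
side cam at [252. 960. 519.] fwd [ 0.26 -0.88 -0.4 ] 0.016868923215702516 427.25927958135657
wrist cam at [122. 566. 372.] fwd [ 0.27 -0.1  -0.96] -0.0749617966241
[... 466 characters left out ...]
, 0.79), ([522.0, -296.0, 72.0], 0.54), ([497.0, 326.0, 88.0], 0.33)]
scene reader_mouth [([523.0, -296.0, 70.0], 0.79)]
scene trigger [([476.0, 65.0, 8.0], 0.52)]
side slide_centre [([609.0, 312.0, 59.0], 0.78), ([498.0, 348.0, 86.0], 0.6)]
side slide_label [([608.0, 312.0, 62.0], 0.64)]
side rack [([499.0, 348.0, 22.0], 0.85)]
side rest [([482.0, 98.0, 3.0], 0.63), ([632.0, -62.0, 13.0], 0.39)]
side reader [([540.0, -247.0, 58.0], 0.94), ([632.0, -65.0, 16.0], 0.15)]
side ring_gauge [([633.0, -64.0, 16.0], 0.67)]
side bush []
side rest_seat [([481.0, 98.0, 7.0], 0.56)]
side reader_mouth [([542.0, -242.0, 54.0], 0.91), ([634.0, -61.0, 16.0], 0.31)]
side trigger [([499.0, 348.0, 21.0], 0.5)]
```

View pics/a_scene.png

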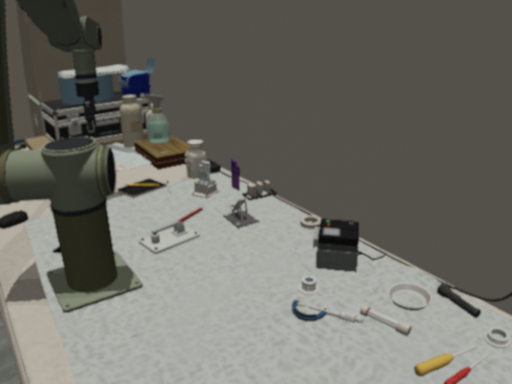

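View pics/a_side.png

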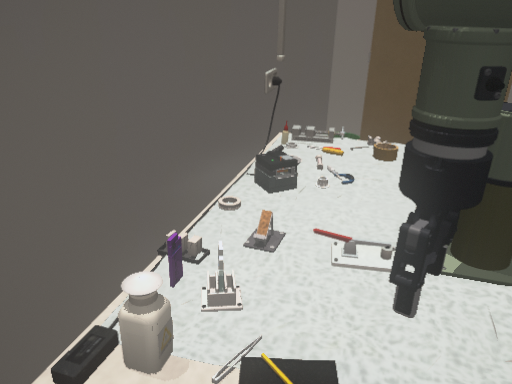

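View pics/a_wrist.png

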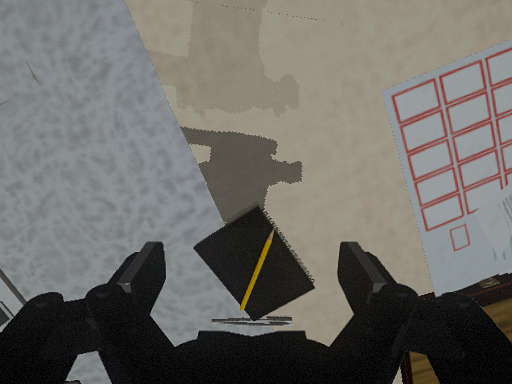

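```bash
python3 - <<'E'
import cv2
a=cv2.imread('pics/a_scene.png'); b=cv2.imread('pics/a_side.png')
c=[cv2.resize(x,(390,290),interpolation=cv2.INTER_CUBIC) for x in (a[150:202,180:250],b[225:315,180:300],a[185:235,215:282],a[210:275,305:392])]
cv2.imwrite('pics/b.png',cv2.vconcat([cv2.hconcat(c[:2]),cv2.hconcat(c[2:])]))
c=[cv2.resize(x,(390,290),interpolation=cv2.INTER_CUBIC) for x in (b[205:250,235:295],b[145:195,245:312])]
cv2.imwrite('pics/b2.png',cv2.hconcat(c))
E
```

```text
(no output)
```

View pics/b.png

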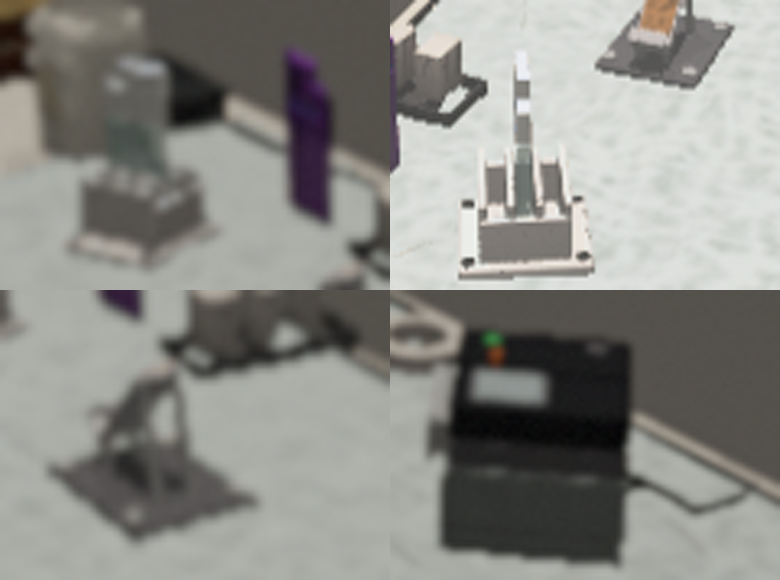

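View pics/b2.png

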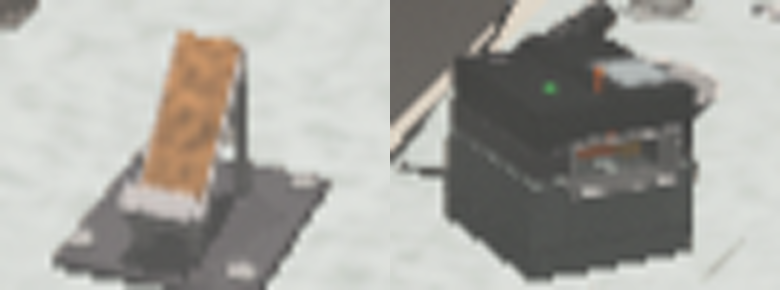

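```bash
python3 - <<'E'
from h import *
a=cap('scene');b=cap('side')
f=lambda x,y:(180+(x-390)/3.25,225+y/3.22)
print('rackbase',atz(b,[f(460,275),f(592,270),f(580,195),f(465,200)],4).round())
sx,sy=390/70,290/52
g=lambda x,y:(180+x/sx,150+y/sy)
print('top',tri(b,[f(522,55)],a,[g(138,62)]).round(1))
print('scene top edge at z=120',atz(a,[g(108,70),g(168,65)],120).round())
print('side top at z120',atz(b,[f(517,55),f(527,55)],120).round())
# rest base side: crop b[205:250,235:295] ->390x290
h=lambda x,y:(235+x/6.5,205+y/6.444)
print('restbase side',atz(b,[h(55,262),h(330,182),h(250,300),h(155,150)],8).round())
k=lambda x,y:(215+x*67/390,185+(y-290)*50/290)
print('restbase scene',atz(a,[k(50,465),k(140,538),k(258,500)],8).round())
print('tongue top', tri(b,[h(180,32),h(240,45)],a,[k(140,375),k(172,365)]).round(1))
m=lambda x,y:(245+(x-390)*67/390,145+y*50/290)
print('reader side top',atz(b,[m(455,60),m(545,130),m(692,100)],98).round(), 'bot',atz(b,[m(448,215),m(535,280),m(690,250)],0).round())
n=lambda x,y:(305+(x-390)*87/390,210+(y-290)*65/290)
print('reader scene top',atz(a,[n(465,330),n(630,345),n(625,440)],98).round(),'bot',atz(a,[n(445,545),n(620,560)],0).round())
E
```

```text
rackbase [[523. 374.   4.]
 [453. 345.   4.]
 [484. 279.   4.]
 [549. 307.   4.]]
top [[503.8 322.3 124.1   1.2]]
scene top edge at z=120 [[486. 330. 120.]
 [521. 316. 120.]]
side top at z120 [[510. 316. 120.]
 [504. 314. 120.]]
restbase side [[522. 132.   8.]
 [442.  40.   8.]
 [449. 134.   8.]
 [513.  37.   8.]]
restbase scene [[454. 125.   8.]
 [446.  25.   8.]
 [520.  25.   8.]]
tongue top [[488.   77.3  75.3  15. ]
 [481.6  57.8  76.1  18. ]]
reader side top [[ 612. -260.   98.]
 [ 538. -170.   98.]
 [ 479. -241.   98.]] bot [[ 620. -279.    0.]
 [ 550. -207.    0.]
 [ 481. -275.    0.]]
reader scene top [[ 552. -209.   98.]
 [ 616. -281.   98.]
 [ 529. -357.   98.]] bot [[ 493. -264.    0.]
 [ 562. -335.    0.]]
```

```bash
python3 -m creep '[{"linear":[3,-2.1,0],"roll":0.073},{"linear":[3,-2.1,0],"roll":0.073},{"linear":[3,-2.1,0],"roll":0.073},{"linear":[3,-2.1,0],"roll":0.073},{"linear":[3,-2.1,0],"roll":0.073},{"linear":[3,-2.1,0],"roll":0.073},{"linear":[3,-2.1,0],"roll":0.073},{"linear":[3,-2.1,0],"roll":0.073},{"linear":[3,-2.1,0],"roll":0.073},{"linear":[3,-2.1,0],"roll":0.073}]' -1 40
```

```text
time_s: 2.08
tool_pos: [495.1, 327.1, 240.6]
ee_rot: [-0.001, -0.22, 0.976, 0.002]
force: [0.2, 0.5, 0.4]
finger_gap: 1.004
```

```bash
python3 - <<'E'
from h import *
p=cap('wrist','c.png'); print(bot.sense()['tool_pos'])
f=p['frame']; 
cv2.imwrite('pics/c2.png',cv2.resize(cv2.cvtColor(f,cv2.COLOR_RGB2BGR),(768,576),interpolation=cv2.INTER_CUBIC))
E
```

```text
[501.37696513 322.29378613 240.76161355]
```

View pics/c2.png

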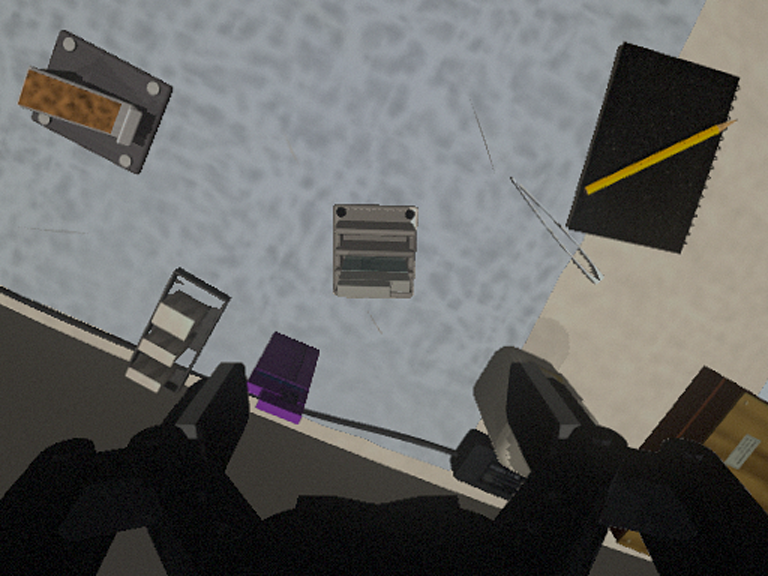

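```bash
python3 - <<'E'
import cv2
a=cv2.imread('pics/c.png'); cv2.imwrite('pics/c3.png',cv2.resize(a[130:205,210:290],(800,600)[:2],interpolation=cv2.INTER_CUBIC))
E
```

```text
(no output)
```

View pics/c3.png

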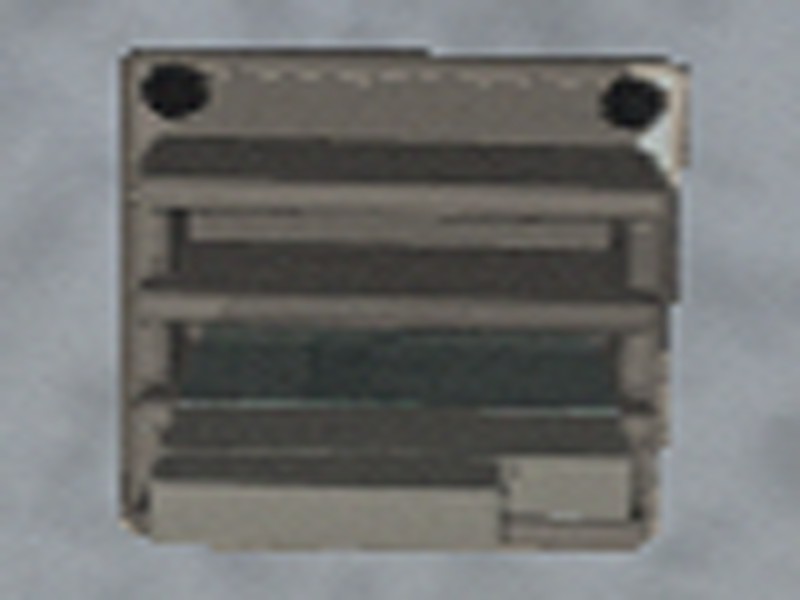

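```bash
python3 - <<'E'
from h import *
s=bot.sense(); print(s['tool_pos'],s['q'],s['ee_rot'])
p=cap('wrist')
g=lambda *L:[(210+x/10,130+y/10) for x,y in L]
print('top',atz(p,g((150,512),(500,515)),120).round(1))
print('notch floor',atz(p,g((502,490),(632,490)),106).round(1))
print('finfrom',atz(p,g((145,188),(665,200),(145,298),(660,310)),50).round(1))
print('base',atz(p,g((125,60),(685,65),(655,545),(125,530)),6).round(1))
print('rest base', atz(p,[(x/1.5,y/1.5) for x,y in((65,30),(172,87),(138,174),(32,115))],8).round(1))
print('rest tongue top z~77', atz(p,[(x/1.5,y/1.5) for x,y in((31,68),(20,105))],78).round(1))
print('lip z~?', atz(p,[(x/1.5,y/1.5) for x,y in((140,106),(125,145))],35).round(1))
E
```

```text
[501.37696513 322.29378613 240.76161355] [ 0.42706899  0.24750936  1.48869017 -0.00173315  1.40187899 -1.58296901] [ 1.89538737e-03 -2.17999884e-01  9.75946839e-01 -4.74282921e-04]
top [[507.7 298.6 120. ]
 [494.8 326.8 120. ]]
notch floor [[495.8 327.9 106. ]
 [490.7 338.8 106. ]]
finfrom [[494.4 285.5  50. ]
 [471.4 337.6  50. ]
 [505.6 290.5  50. ]
 [482.6 342.5  50. ]]
base [[489.1 276.3   6. ]
 [460.4 338.7   6. ]
 [516.8 362.7   6. ]
 [544.  300.3   6. ]]
rest base [[452.   30.3   8. ]
 [458.5 125.    8. ]
 [533.6 120.4   8. ]
 [524.9  21.8   8. ]]
rest tongue top z~77 [[479.5  64.5  78. ]
 [504.8  63.3  78. ]]
lip z~? [[478.7 119.3  35. ]
 [509.9 117.1  35. ]]
```

```bash
python3 -m creep '[{"linear":[-0.2,-0.3,-3.5]},{"linear":[0,0,-3.5]},{"linear":[0,0,-3.5]},{"linear":[0,0,-2]},{"linear":[0,0,0]},{"linear":[0,0,0]}]' -1 40; python3 - <<'E'
from h import *
s=bot.sense(); print(s['tool_pos'],s['ee_rot'])
cap('wrist','d.png'); p=cap('side'); 
a=cv2.imread('pics/d.png'); b=cv2.cvtColor(p['frame'],4)[190:320,150:310]
cv2.imwrite('pics/d2.png',cv2.hconcat([cv2.resize(a,(440,330)),cv2.resize(b,(360,330),interpolation=2)]))
E
```

```text
[498.32607821 324.63927324 240.61232667] [ 3.71532935e-04 -2.14956060e-01  9.76623072e-01  1.06306258e-03]$[0]: bad value
```

View pics/d2.png

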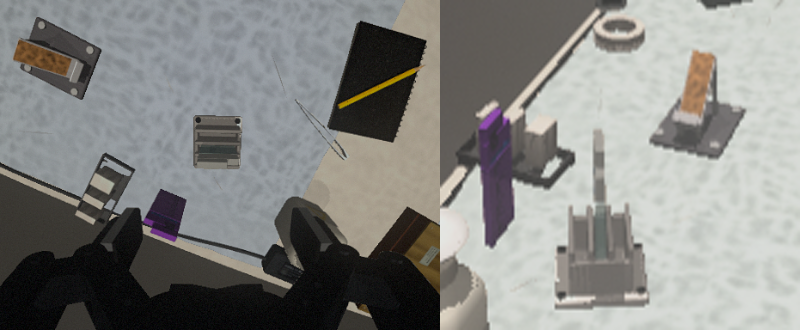

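```bash
python3 - <<'E'
from h import *
for i in range(4):
    s=bot.sense(); p=cap('wrist','d%d.png'%i if i==0 else None)
    R,_=cv2.Rodrigues(np.array(p['rvec'],float)); print(s['tool_pos'].round(1),np.array(s['ee_rot']).round(3),(-R.T@np.array(p['tvec']).ravel()).round(1),s['time_s'])
a=cv2.imread('pics/d0.png'); cv2.imwrite('pics/d3.png',cv2.resize(a[130:205,210:290],(800,600)[:2],interpolation=cv2.INTER_CUBIC))
E
```

```text
[494.3 327.6 240.2] [-0.001 -0.216  0.976  0.002] [428.5 295.6 374.4] 2.2833
[493.4 328.4 240.2] [-0.001 -0.217  0.976  0.002] [427.7 296.2 374.4] 2.3333
[492.9 328.9 240.3] [-0.001 -0.218  0.976  0.002] [427.1 296.6 374.5] 2.3833
[492.6 329.2 240.4] [-0.001 -0.218  0.976  0.002] [426.9 296.9 374.5] 2.4333
```

View pics/d3.png

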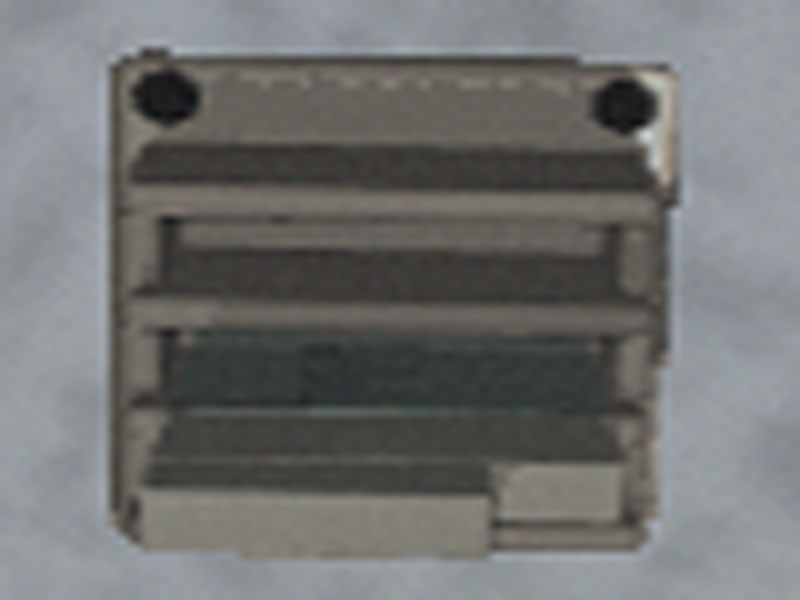

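```bash
python3 - <<'E'
from h import *
p=cap('wrist','e.png');s=bot.sense(); print(s['tool_pos'].round(1))
a=cv2.imread('pics/e.png'); cv2.imwrite('pics/e3.png',cv2.resize(a[130:205,210:290],(800,600)[:2],interpolation=cv2.INTER_CUBIC))
np.savez('e.npz',mtx=p['mtx'],k1=p['k1'],rvec=p['rvec'],tvec=p['tvec'])
E
```

```text
[492.5 329.4 240.5]
```

View pics/e3.png

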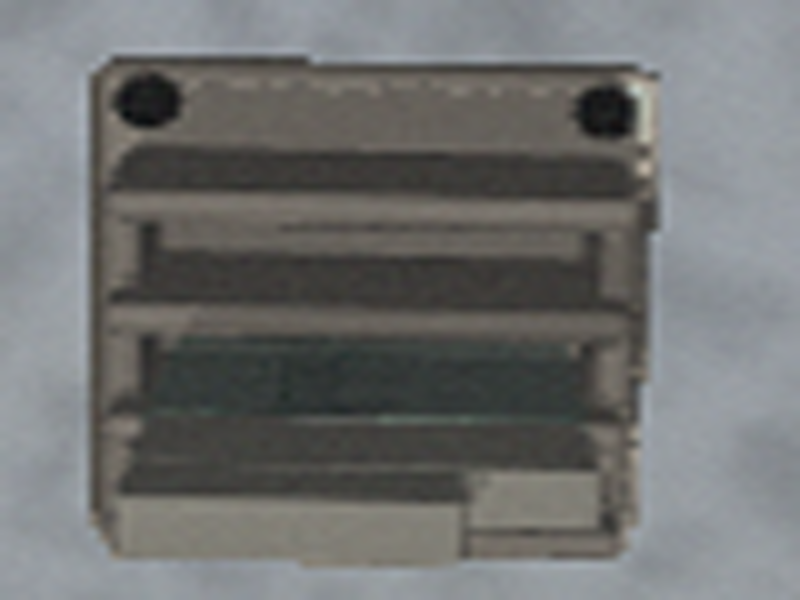

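```bash
python3 - <<'E'
from h import *
d=np.load('e.npz'); p={k:d[k] for k in d}; p['k1']=float(p['k1'])
g=lambda *L:[(210+x/10,130+y/10) for x,y in L]
T=atz(p,g((118,525),(463,533)),120); print('top',T.round(1))
N=atz(p,g((470,500),(600,505)),106);print('notch floor',N.round(1))
print('mid',((T[0]+N[1])/2).round(1), np.degrees(np.arctan2(*(T[1]-T[0])[[1,0]])))
B=atz(p,g((95,70),(655,75)),6);print('base',B.round(1),np.degrees(np.arctan2(*(B[1]-B[0])[[1,0]])))
E
```

```text
top [[500.2 304.1 120. ]
 [487.9 332.  120. ]]
notch floor [[488.1 333.1 106. ]
 [483.4 344.3 106. ]]
mid [491.8 324.2 113. ] 113.793432991322
base [[481.3 281.4   6. ]
 [452.5 343.8   6. ]] 114.69276999813981
```

```bash
python3 - <<'E'
from h import *
d=np.load('e.npz'); p={k:d[k] for k in d}; p['k1']=float(p['k1'])
g=lambda *L:[(210+x/10,130+y/10) for x,y in L]
n=np.array([.911,.412,0]);w=np.array([-.412,.911,0])
for nm,z,L in (('fin1',50,(370,205)),('fin2',50,(370,318)),('fin3 near edge',50,(370,412)),('glass top near',120,(290,497)),('glass top far',120,(290,560)),('base near',4,(370,68)),('base side L',4,(93,300)),('fin2 L/R',50,(110,318)),('',50,(637,322))):
    X=atz(p,g(L),z)[0]; print(nm,X.round(1),'n',round(X@n,1),'w',round(X@w,1))
print(np.array([492.5,329.4,0])@n,np.array([492.5,329.4,0])@w)
E
```

```text
fin1 [475.4 316.4  50. ] n 563.5 w 92.3
fin2 [486.8 321.7  50. ] n 576.0 w 92.5
fin3 near edge [496.5 326.2  50. ] n 586.7 w 92.6
glass top near [491.4 316.8 120. ] n 578.2 w 86.1
glass top far [496.7 319.2 120. ] n 584.0 w 86.1
base near [466.9 311.9   4. ] n 553.9 w 91.8
base side L [508.1 292.6   4. ] n 583.4 w 57.2
fin2 L/R [499.1 295.7  50. ] n 576.4 w 63.7
 [474.7 348.6  50. ] n 576.0 w 122.0
584.3803 97.17339999999999
```

```bash
python3 -m creep '[{"linear":[0,-0.5,-3.5],"roll":0},{"linear":[0,0,-3.5],"roll":0},{"linear":[0,0,-3.5],"roll":0},{"linear":[0,0,-2.5],"roll":0},{"linear":[0,0,0],"roll":0},{"linear":[0,0,0],"roll":0},{"linear":[0,0,0],"roll":0}]' -1 40
```

```text
time_s: 3.12
tool_pos: [488.6, 331.7, 112.4]
ee_rot: [0.004, -0.225, 0.974, 0.003]
force: [-0.4, 0.3, 0.1]
finger_gap: 0.998
```

```bash
python3 -m creep '[{"linear":[0,0,0],"roll":0}]' -1 40;  python3 - <<'E'
from h import *
p=cap('wrist','f.png');s=bot.sense(); print(s['tool_pos'].round(1),s['ee_rot'].round(3))
p=cap('side'); 
a=cv2.imread('pics/f.png'); b=cv2.cvtColor(p['frame'],4)[190:320,150:310]
cv2.imwrite('pics/f2.png',cv2.hconcat([cv2.resize(a,(440,330)),cv2.resize(b,(360,330),interpolation=2)]))
E
```

```text
time_s: 3.2
tool_pos: [489.2, 332.6, 114.1]
ee_rot: [0.006, -0.225, 0.974, 0.004]
force: [-0.3, -0.5, 1.0]
finger_gap: 1.002
[489.6 332.8 114.7] [ 0.006 -0.225  0.974  0.004]
```

View pics/f2.png

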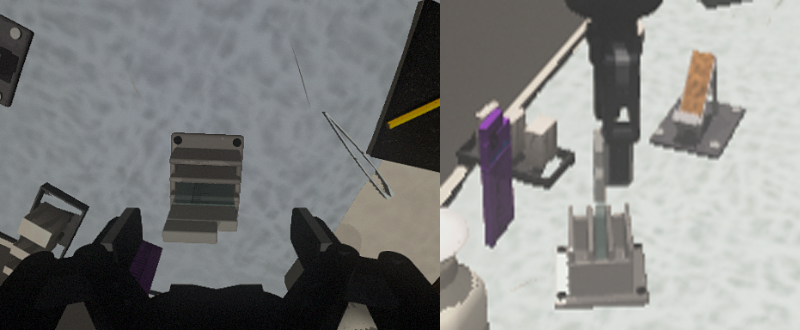

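```bash
python3 - <<'E'
from h import *
p=cap('side','g.png'); w=cap('wrist','gw.png'); s=bot.sense(); print(s['tool_pos'].round(1),s['ee_rot'].round(3))
T=s['tool_pos']; W=np.array([-.412,.911,0]); 
print('pads near',proj(p,[T+W*48+[0,0,-8],T+W*48+[0,0,20]]).round(1))
C=np.array([491.8,324.2,0]); print('glass near edge bottom/top',proj(p,[C+W*22+[0,0,50],C+W*22+[0,0,105]]).round(1))
b=cv2.imread('pics/g.png')[190:320,190:270]; cv2.imwrite('pics/g2.png',cv2.hconcat([cv2.resize(b,None,fx=4.6,fy=4.6,interpolation=2),cv2.resize(cv2.imread('pics/gw.png')[140:300,170:300],(420,598),interpolation=2)]))
E
```

```text
[489.8 332.3 114.3] [ 0.006 -0.225  0.974  0.004]
pads near [[227.9 269.4]
 [227.9 255.4]]
glass near edge bottom/top [[227.5 284.9]
 [227.5 259.4]]
```

View pics/g2.png

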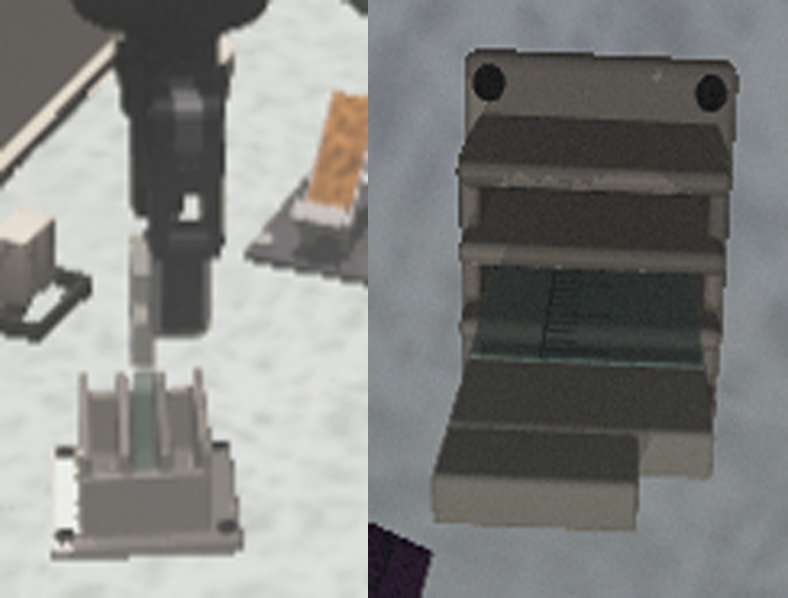

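```bash
python3 - <<'E'
from h import *
w=cap('wrist'); s=bot.sense(); print(s['tool_pos'].round(1))
g=lambda x,y:(170+(x-368)/3.23,140+y/3.7375)
n=np.array([.911,.412,0]);W=np.array([-.412,.911,0])
for nm,z,x,y in (('top near',120,535,478),('top far',120,535,527),('top L',120,432,500),('notchR',106,712,455),('fin1',50,600,182),('fin2',50,600,258),('fin3 L',50,465,325),('base near',4,600,55),('baseL',4,470,60),('baseR',4,735,65)):
    X=atz(w,[g(x,y)],z)[0]; print(nm,X.round(1),'n',round(X@n,1),'w',round(X@W,1))
sd=cap('side'); sc=cap('scene','h.png')
# rack hypothesis: holes etc
for c in ((492,324),(503,322),(503,328),(498,325)):
    C=np.array([*c,0.]); print(c,'side: top far-left corner',proj(sd,[C-W*22.5+[0,0,120],C+W*22.5+[0,0,106]]).round(1).tolist(),'scene',proj(sc,[C-W*22.5+[0,0,120],C+W*9+[0,0,120],C+W*22.5+[0,0,106]]).round(1).tolist())
b=cv2.imread('pics/h.png')[145:205,170:250]; cv2.imwrite('pics/h2.png',cv2.resize(b,None,fx=9,fy=9,interpolation=2))
E
```

```text
[489.6 332.1 113.9]
top near [501.1 320.8 120. ] n 588.6 w 85.8
top far [508.  323.9 120. ] n 596.2 w 85.8
top L [511.1 308.  120. ] n 592.5 w 70.0
notchR [493.2 348.4 106. ] n 592.9 w 114.2
fin1 [480.4 320.   50. ] n 569.5 w 93.6
fin2 [494.1 326.5  50. ] n 584.6 w 93.9
fin3 L [519.9 305.2  50. ] n 599.3 w 63.9
base near [467.4 312.5   4. ] n 554.5 w 92.1
baseL [482.9 283.    4. ] n 556.5 w 58.8
baseR [454.2 344.6   4. ] n 555.8 w 126.8
(492, 324) side: top far-left corner [[225.8, 239.7], [227.4, 259.0]] scene [[207.0, 163.7], [199.6, 162.2], [196.7, 165.5]]
(503, 322) side: top far-left corner [[220.7, 238.2], [222.1, 257.3]] scene [[210.1, 163.2], [202.7, 161.8], [199.7, 165.0]]
(503, 328) side: top far-left corner [[219.5, 239.7], [220.9, 259.0]] scene [[209.2, 162.8], [201.8, 161.3], [198.9, 164.6]]
(498, 325) side: top far-left corner [[222.6, 239.4], [224.1, 258.6]] scene [[208.4, 163.3], [201.0, 161.8], [198.0, 165.1]]
```

View pics/h2.png

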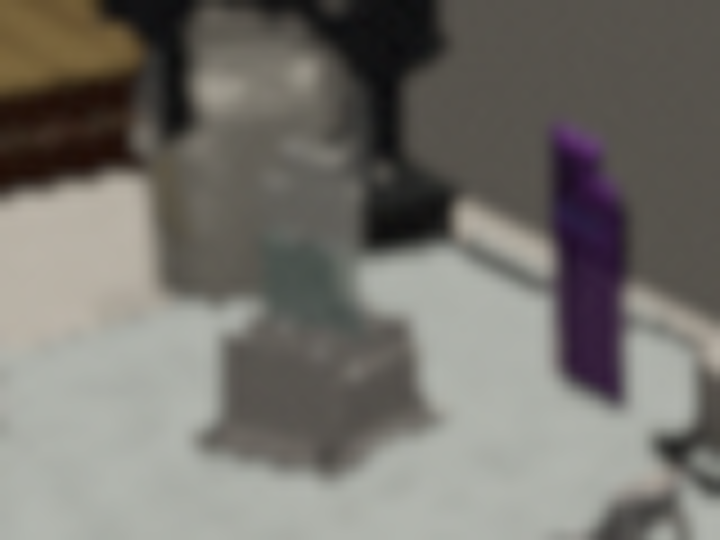

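```bash
python3 -m creep '[{"linear":[1.2,-0.4,0],"roll":-0.03},{"linear":[0,0,0],"roll":0},{"linear":[0,0,0],"roll":0},{"linear":[0,0,0],"roll":0}]' -1 40;  python3 -c "
from h import *
cap('side'); print(bot.sense()['tool_pos'])"
```

```text
time_s: 3.88
tool_pos: [503.5, 327.1, 114.0]
ee_rot: [0.006, -0.208, 0.978, 0.004]
force: [0.4, -0.2, 0.6]
finger_gap: 0.998
[503.31473393 327.08672258 113.91983324]
```

```bash
python3 -m creep '[{"linear":[-0.1,0.1,-2],"roll":0},{"linear":[0,0,-2],"roll":0},{"linear":[0,0,0],"roll":0},{"linear":[0,0,0],"roll":0}]' -1 40;  python3 - <<'E'
from h import *
p=cap('side','i.png'); cap('wrist','iw.png'); print(bot.sense()['tool_pos'])
b=cv2.imread('pics/i.png')[190:320,190:270]; cv2.imwrite('pics/i2.png',cv2.hconcat([cv2.resize(b,None,fx=4,fy=4,interpolation=2),cv2.resize(cv2.imread('pics/iw.png'),(470,520))[:]]))
E
```

```text
time_s: 4.27
tool_pos: [503.6, 328.6, 74.5]
ee_rot: [0.008, -0.208, 0.978, 0.004]
force: [0.3, -0.1, 1.8]
finger_gap: 1.004
[503.56143081 328.61888558  74.86985818]
```

View pics/i2.png

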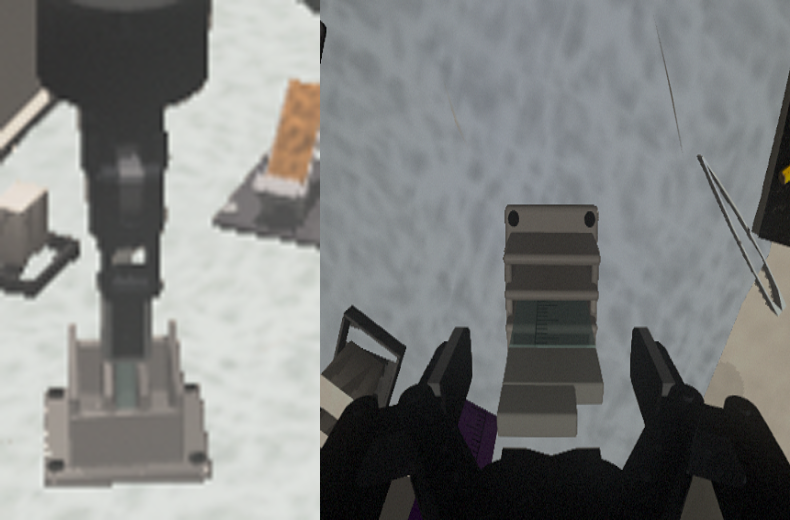

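```bash
python3 -m creep '[{"linear":[0,0,0],"roll":0},{"linear":[0,0,0],"roll":0},{"linear":[0,0,0],"roll":0},{"linear":[0,0,0],"roll":0},{"linear":[0,0,0],"roll":0},{"linear":[0,0,0],"roll":0},{"linear":[0,0,0],"roll":0},{"linear":[0,0,0],"roll":0}]' 1 40; python3 -c "
from h import *
print(bot.sense()['tool_pos'],bot.sense()['q'])"
```

```text
time_s: 5.03
tool_pos: [505.9, 329.9, 79.4]
ee_rot: [0.011, -0.208, 0.978, 0.005]
force: [-0.4, 0.0, -0.4]
finger_gap: 0.517
[505.888794   329.92082954  79.41830391] [ 0.43230486  0.42432495  1.61613089  0.00523265  1.0773384  -1.55966468]
```

```bash
python3 -m creep '[{"linear":[0,0,2],"roll":0},{"linear":[0,0,3],"roll":0},{"linear":[0,0,3],"roll":0},{"linear":[0,0,2],"roll":0}]' 1 40; python3 - <<'E'
from h import *
print(bot.sense()['tool_pos'])
p=cap('side','j.png'); b=cv2.imread('pics/j.png')
c1=cv2.resize(b[150:290,180:300],(400,467),interpolation=2)
e=cv2.imread('pics/e.png')[10:130,0:130]; c2=cv2.resize(e,(400,370),interpolation=2)
cv2.imwrite('pics/j2.png',cv2.hconcat([c1,cv2.copyMakeBorder(c2,0,97,0,0,0)]))
c3=cv2.resize(b[200:260,235:300],(780,720)[:2],interpolation=2); cv2.imwrite('pics/j3.png',c3[:600])
E
```

```text
time_s: 5.37
tool_pos: [503.1, 328.2, 174.6]
ee_rot: [0.007, -0.207, 0.978, 0.004]
force: [0.9, 0.6, 0.6]
finger_gap: 0.523
[503.12805489 328.23559127 174.61237248]
```

View pics/j2.png

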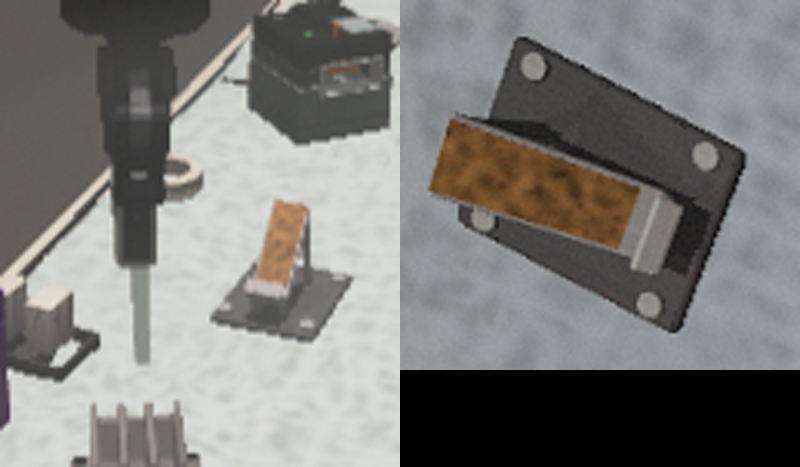

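View pics/j3.png

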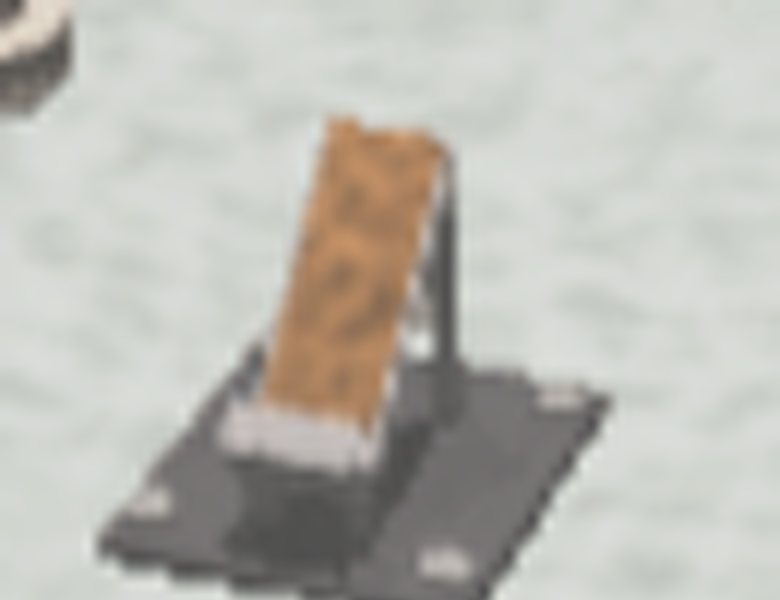

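```bash
cat > rest.py <<'E'
from h import *
from scipy.optimize import least_squares
d=np.load('e.npz'); pe={k:d[k] for k in d}; pe['k1']=float(pe['k1'])
ps=cap('side')
ge=lambda x,y:((x-400)/3.077,10+y/3.083)
gs=lambda x,y:(235+x/12,200+y/12)
# local coords (seat frame: back, left, z)
TL=(11.4,14,78.4);TR=(11.4,-14,78.4);LL=(-38.3,14,37.8);LR=(-38.3,-14,37.8)
# rest x=-94.5deg => left = x rotated +90 -> -4.5deg: +x world.
obs=[(pe,TR,ge(455,115)),(pe,TL,ge(430,190)),(ps,TL,gs(330,115)),(ps,TR,gs(447,140)),(ps,LL,gs(232,408)),(ps,LR,gs(368,432)),(pe,LR,ge(668,190)),(pe,LL,ge(632,268))]
base=[(pe,(-1,0),ge(522,38)),]
def W(P,v):
    x,y,a=v; c,s=np.cos(a),np.sin(a); return np.array([x+c*P[0]-s*P[1],y+s*P[0]+c*P[1],P[2]])
def res(v): return np.concatenate([proj(p,W(P,v))[0]-np.array(o) for p,P,o in obs])
r=least_squares(res,[490,75,np.radians(-94.5)],loss='soft_l1')
print('seat',r.x[:2].round(1),np.degrees(r.x[2]).round(1)); print(res(r.x).reshape(-1,2).round(1).tolist())
B=atz(pe,[ge(522,38),ge(745,155),ge(675,330),ge(460,215)],8)
print('base',B.round(1).tolist(),B.mean(0).round(1))
for i,j in((1,0),(2,3)): print(np.degrees(np.arctan2(*(B[j]-B[i])[[1,0]])))
B=atz(ps,[gs(100,540),gs(490,590),gs(610,395)],8); print(B.round(1).tolist(), ((B[0]+B[2])/2).round(1))
E
python3 rest.py
```

```text
seat [485.1  81.6] -93.6
[[0.6, -1.9], [0.2, 0.8], [-1.0, -0.4], [0.4, -0.5], [-0.5, -0.6], [-0.5, -0.4], [-2.1, 0.5], [0.7, -1.2]]
base [[446.0, 35.3, 8.0], [451.8, 131.2, 8.0], [525.5, 126.2, 8.0], [518.8, 29.6, 8.0]] [485.5  80.6   8. ]
-93.45557038576402
-93.98158858796717
[[523.4, 129.2, 8.0], [446.3, 122.3, 8.0], [442.3, 38.2, 8.0]] [482.9  83.7   8. ]
```

```bash
python3 -m creep '[{"linear":[-0.16,-2,0],"roll":0.108},{"linear":[-0.16,-2,0],"roll":0.108},{"linear":[-0.16,-2,0],"roll":0.108},{"linear":[-0.16,-2,0],"roll":0.108},{"linear":[-0.16,-2,0],"roll":0.108},{"linear":[-0.16,-2,0],"roll":0.108},{"linear":[-0.16,-2,0],"roll":0.108},{"linear":[-0.16,-2,0],"roll":0.108},{"linear":[-0.16,-2,0],"roll":0.108},{"linear":[-0.16,-2,0],"roll":0.108}]' 1 40;python3 -m creep '[{"linear":[0,0,0],"roll":0},{"linear":[0,0,0],"roll":0},{"linear":[0,0,0],"roll":0}]'; python3 - <<'E'
from h import *
p=cap('side','k.png');s=bot.sense(); print(s['tool_pos'],s['ee_rot'],s['q'][5], np.degrees(2*np.arctan2(s['ee_rot'][2],s['ee_rot'][1]))-90)
b=cv2.imread('pics/k.png')
c1=cv2.resize(b[170:260,220:320],(800,600)[:2],interpolation=2)
cv2.imwrite('pics/k2.png',cv2.resize(b[150:250,220:320],(600,600),interpolation=2))
E
```

```text
time_s: 6.3
tool_pos: [472.0, 167.1, 161.7]
ee_rot: [-0.019, -0.669, 0.743, -0.019]
force: [1.4, -0.4, -1.4]
finger_gap: 0.518
time_s: 6.55
tool_pos: [467.4, 167.5, 156.9]
ee_rot: [-0.023, -0.67, 0.742, -0.016]
force: [0.3, 0.9, -1.9]
finger_gap: 0.519
[467.52320353 167.45264881 156.88937532] [-0.02295342 -0.67004549  0.74178484 -0.01635334] -2.8190518987789805 174.18226212662216
```

View pics/k2.png

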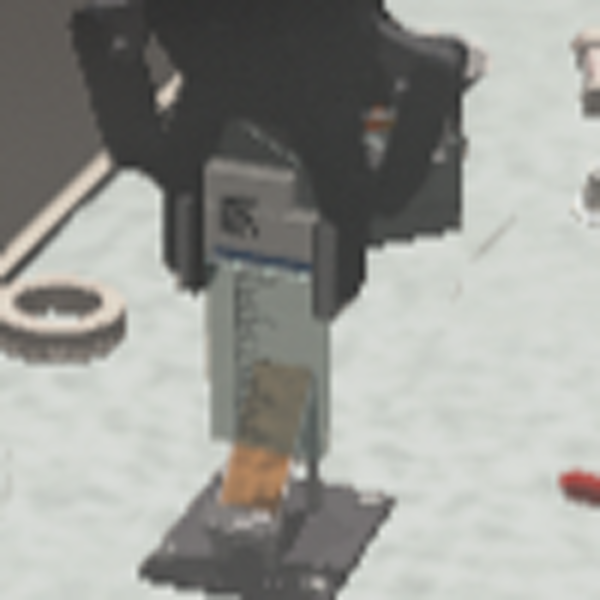

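```bash
python3 -m creep '[{"linear":[0.6,-1,0.3],"roll":-0.05},{"linear":[0.6,-1.2,0.2],"roll":0},{"linear":[0.6,-1.2,0],"roll":0},{"linear":[0,0,0],"roll":0},{"linear":[0,0,0],"roll":0}]' 1 40; python3 - <<'E'
from h import *
p=cap('side','l.png');s=bot.sense(); print(s['tool_pos'],s['ee_rot'],s['q'], np.degrees(2*np.arctan2(s['ee_rot'][2],s['ee_rot'][1]))-90)
b=cv2.imread('pics/l.png')
cv2.imwrite('pics/l2.png',cv2.resize(b[150:250,220:320],(600,600),interpolation=2))
E
```

```text
time_s: 7.02
tool_pos: [486.1, 136.7, 160.5]
ee_rot: [-0.025, -0.647, 0.762, -0.018]
force: [0.4, 0.5, -0.6]
finger_gap: 0.522
[486.08374212 136.74392922 160.4908069 ] [-0.02507515 -0.64696288  0.76189869 -0.01790673] [ 0.13792569  0.16085435  1.76961111 -0.06051436  1.23484672 -2.82023356] 170.67220525548794
```

View pics/l2.png

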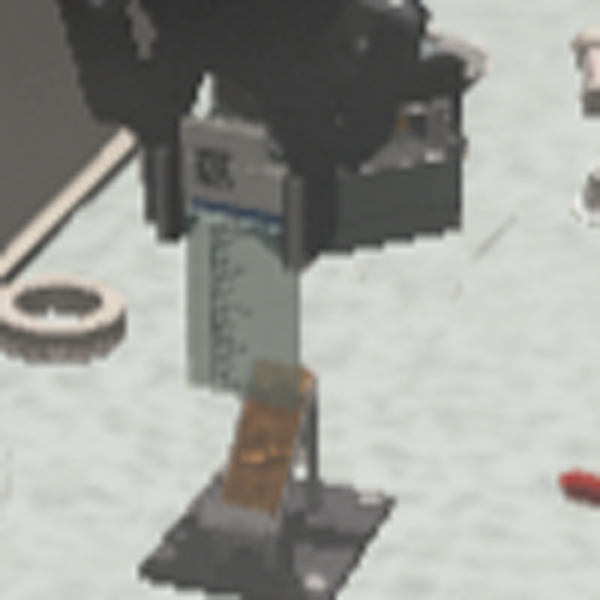

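```bash
python3 -m creep '[{"linear":[0,0.5,0.5],"roll":-0.1},{"linear":[0.2,1.8,0],"roll":-0.1},{"linear":[0.2,2,0],"roll":-0.1},{"linear":[0.2,2,0],"roll":-0.1},{"linear":[0.2,2,0],"roll":-0.1},{"linear":[0.2,2,0],"roll":-0.1},{"linear":[0.2,2,0],"roll":-0.1},{"linear":[0.2,2,0],"roll":-0.1},{"linear":[0.2,2,0],"roll":-0.1},{"linear":[0.2,2,0],"roll":-0.1}]' 1 40; python3 -m creep '[{"linear":[0,0,0],"roll":0},{"linear":[0,0,0],"roll":0},{"linear":[0,0,0],"roll":0},{"linear":[0,0,0],"roll":0}]' 1 40; python3 - <<'E'
from h import *
p=cap('side','m.png');s=bot.sense(); print(s['tool_pos'],s['ee_rot'],s['q'], np.degrees(2*np.arctan2(s['ee_rot'][2],s['ee_rot'][1]))-90)
E
```

```text
time_s: 7.9
tool_pos: [500.2, 328.4, 163.8]
ee_rot: [-0.033, -0.178, 0.984, -0.001]
force: [0.0, 0.9, -0.2]
finger_gap: 0.518
time_s: 8.23
tool_pos: [498.4, 332.8, 162.7]
ee_rot: [-0.033, -0.181, 0.983, -0.001]
force: [0.6, -0.7, -0.4]
finger_gap: 0.519
[498.37932389 332.58117518 162.64250711] [-3.34164786e-02 -1.80645363e-01  9.82980259e-01 -6.33875617e-04] [ 0.43599443  0.3658858   1.50510815  0.01601546  1.33564843 -1.50253059] 110.82647046210286
```

```bash
python3 -m creep '[{"linear":[0.8,-0.3,-1],"roll":0.06},{"linear":[0,0,-2],"roll":0},{"linear":[0,0,-1],"roll":0},{"linear":[0,0,0],"roll":0},{"linear":[0,0,0],"roll":0},{"linear":[0,0,0],"roll":0}]' 1 40; python3 - <<'E'
from h import *
p=cap('side','n.png');w=cap('wrist','nw.png');s=bot.sense(); print(s['tool_pos'],s['ee_rot'], np.degrees(2*np.arctan2(s['ee_rot'][2],s['ee_rot'][1]))-90)
np.savez('n.npz',mtx=w['mtx'],k1=w['k1'],rvec=w['rvec'],tvec=w['tvec'])
b=cv2.imread('pics/n.png')[210:310,180:265]; a=cv2.imread('pics/nw.png')[120:300,160:310]
cv2.imwrite('pics/n2.png',cv2.hconcat([cv2.resize(b,None,fx=4,fy=4,interpolation=2),cv2.resize(a,(333,400),interpolation=2)]))
E
```

```text
time_s: 8.78
tool_pos: [507.2, 325.9, 123.1]
ee_rot: [-0.033, -0.21, 0.977, -0.002]
force: [-0.1, 0.7, -1.6]
finger_gap: 0.514
[507.67995832 326.27509121 123.71510936] [-0.03202087 -0.21040905  0.97708738 -0.00171896] 114.30534038654864
```

View pics/n2.png

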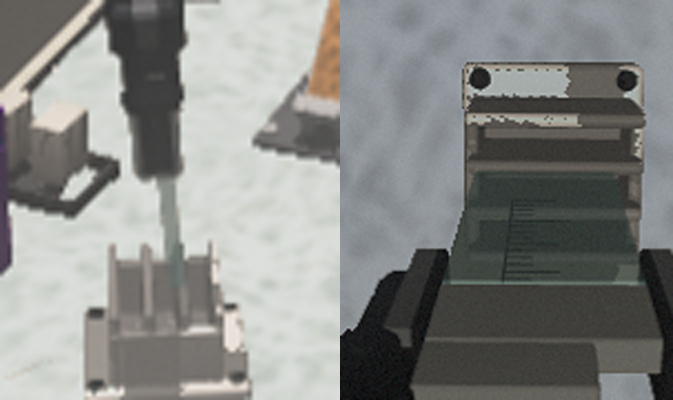

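```bash
python3 -m creep '[{"linear":[0.5,0.2,0],"roll":0},{"linear":[0,0,0],"roll":0},{"linear":[0,0,0],"roll":0},{"linear":[0,0,0],"roll":0}]' 1 30; python3 - <<'E'
from h import *
p=cap('side','o.png');w=cap('wrist','ow.png');s=bot.sense(); print(s['tool_pos'],s['ee_rot'], np.degrees(2*np.arctan2(s['ee_rot'][2],s['ee_rot'][1]))-90)
b=cv2.imread('pics/o.png')[235:295,195:250]; a=cv2.imread('pics/ow.png')[140:250,200:310]
cv2.imwrite('pics/o2.png',cv2.hconcat([cv2.resize(b,(400,436),interpolation=2),cv2.resize(a,(400,436),interpolation=2)]))
E
```

```text
time_s: 9.22
tool_pos: [514.8, 329.4, 126.5]
ee_rot: [-0.03, -0.211, 0.977, -0.001]
force: [0.1, -0.2, -1.0]
finger_gap: 0.518
[514.55073304 329.34607589 126.33053604] [-0.02981111 -0.21058427  0.97712035 -0.00117835] 114.3241815554843
```

View pics/o2.png

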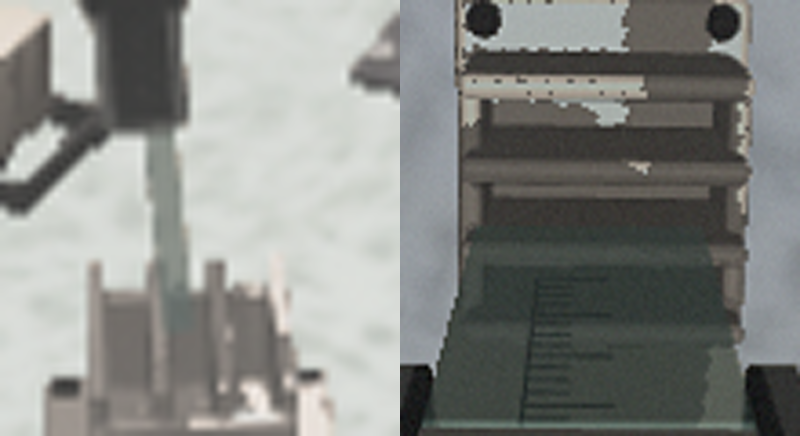

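```bash
python3 - <<'E'
from h import *
w=cap('wrist','ow2.png'); sd=cap('side'); s=bot.sense(); print(s['tool_pos'])
n=np.array([.911,.412,0]);W=np.array([-.412,.911,0])
g=lambda x,y:(200+(x-400)/3.636,140+y/3.964)
for nm,z,x,y in(('glass bottom edge?',57,600,228),('fin2 top mid',50,600,170),('fin3 top',50,730,250),('fin1',50,600,87),('base near',4,600,0)):
    X=atz(w,[g(x,y)],z)[0];print(nm,X@n,X@W)
h=lambda x,y:(195+x/7.27,235+y/7.27)
o,d=ray(sd,[h(95,265),h(155,265),h(215,262),h(275,262),h(163,200),h(175,310)])
for dd,z in zip(d,(50,50,50,50,72,58)):
    k=((122 if z==50 else 114)-o@W)/(dd@W); X=o+dd*k; print('side',X.round(1),'n',round(X@n,1))
E
```

```text
[514.25231952 329.191037   126.03689425]
glass bottom edge? 594.0903633446696 90.76256006312009
fin2 top mid 584.8236367003694 90.89463672358146
fin3 top 600.3349661999173 117.72308806585822
fin1 569.3392007304008 90.85719691762436
base near 556.7090283610818 91.85187464002405
side [511.8 365.4  86.4] n 616.8
side [498.4 359.3  85.5] n 602.1
side [485.  353.2  85.4] n 587.3
side [471.4 347.1  84.5] n 572.5
side [499.4 351.   99. ] n 599.6
side [497.1 349.9  66.5] n 597.0
```

```bash
python3 -m creep '[{"linear":[-0.3,-0.1,0],"roll":0},{"linear":[0,0,0],"roll":0},{"linear":[0,0,0],"roll":0},{"linear":[0,0,0],"roll":0}]' 1 25; python3 - <<'E'
from h import *
p=cap('side','q.png');w=cap('wrist','qw.png');s=bot.sense(); print(s['tool_pos'],s['ee_rot'])
T=s['tool_pos'];n=np.array([.911,.412,0]);W=np.array([-.412,.911,0]);S=n*592.6+W*92.2
print('TCP n',T@n,T@W)
a=cv2.imread('pics/q.png'); a=cv2.resize(a[235:295,195:250],(400,436),interpolation=2)
for q,c in ((S+W*22.5+[0,0,50],(0,0,255)),(S+W*22.5+n*7.5+[0,0,50],(0,255,0)),(S+W*22.5-n*7.5+[0,0,50],(0,255,0)),(S+W*29+n*7.5+[0,0,50],(255,0,0)),(S+W*29-n*7.5+[0,0,50],(255,0,0))):
    u=(proj(p,q)[0]-[195,235])*7.27; cv2.circle(a,tuple(int(v) for v in u),4,c,-1)
b=cv2.imread('pics/qw.png'); b=cv2.resize(b[140:250,200:310],(400,436),interpolation=2)
zb=T[2]-69.4
for q,c in ((S+[0,0,50],(0,0,255)),(S+n*7.5+[0,0,50],(0,255,0)),(S-n*7.5+[0,0,50],(0,255,0)),(S-n*4+[0,0,zb],(255,0,255)),(S+n*4+[0,0,zb],(255,0,255))):
    u=(proj(w,q)[0]-[200,140])*[3.636,3.964]; cv2.circle(b,tuple(int(v) for v in u),4,c,-1)
cv2.imwrite('pics/q2.png',cv2.hconcat([a,b]))
E
```

```text
time_s: 9.75
tool_pos: [510.3, 327.9, 125.6]
ee_rot: [-0.031, -0.211, 0.977, -0.001]
force: [0.1, -0.0, -0.8]
finger_gap: 0.52
[510.45406628 327.95507563 125.69440717] [-0.03059091 -0.21065865  0.97707995 -0.00137602]
TCP n 600.1411455430864 88.45999858669191
```

View pics/q2.png

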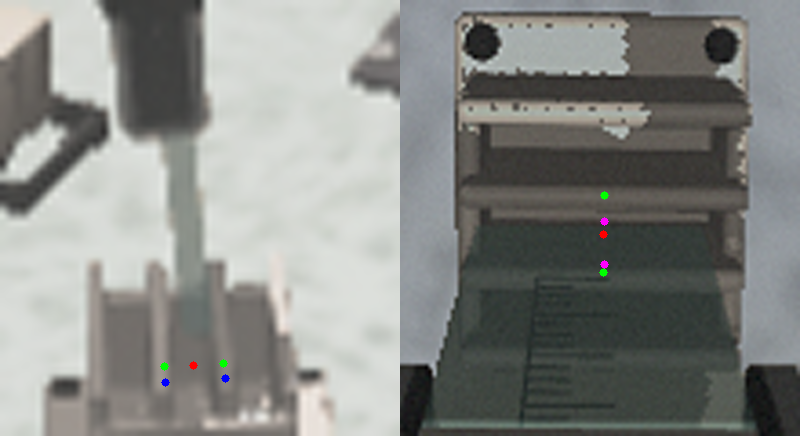

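```bash
python3 -m creep '[{"linear":[-0.2,0.3,0],"roll":0},{"linear":[0,0,0],"roll":0},{"linear":[0,0,-1],"roll":0},{"linear":[0,0,-0.8],"roll":0},{"linear":[0,0,0],"roll":0},{"linear":[0,0,0],"roll":0}]' 1 25; python3 - <<'E'
from h import *
p=cap('side','r.png');w=cap('wrist','rw.png');s=bot.sense(); print(s['tool_pos'],s['ee_rot'],s['force'])
T=s['tool_pos'];n=np.array([.911,.412,0]);W=np.array([-.412,.911,0])
print('TCP n',T@n,T@W)
a=cv2.imread('pics/r.png'); a=cv2.resize(a[235:295,195:250],(400,436),interpolation=2)
b=cv2.imread('pics/rw.png'); b=cv2.resize(b[140:250,200:310],(400,436),interpolation=2)
cv2.imwrite('pics/r2.png',cv2.hconcat([a,b]))
E
```

```text
time_s: 10.35
tool_pos: [508.4, 331.5, 105.7]
ee_rot: [-0.03, -0.211, 0.977, -0.001]
force: [1.2, 1.1, 0.1]
finger_gap: 0.522
[508.56139203 331.53518939 106.03327738] [-0.0300565  -0.21067371  0.9770935  -0.00121857] [-0.68761347  1.1708576  -0.25193769]
TCP n 599.8919261693298 92.50126402227312
```

View pics/r2.png

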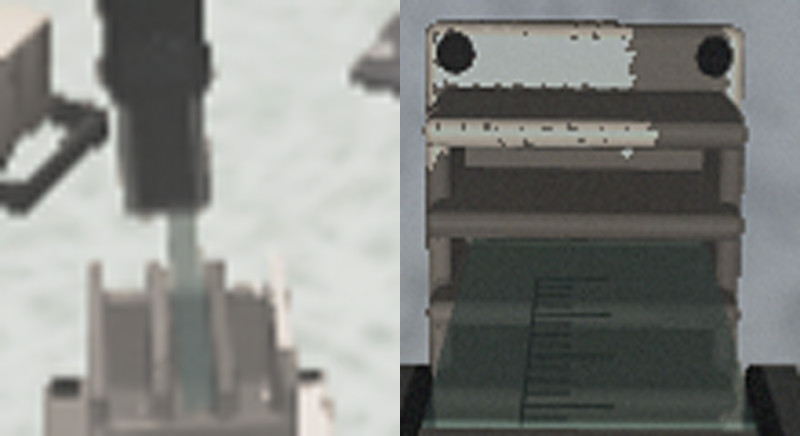

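```bash
python3 -m creep '[{"linear":[0,0,-1],"roll":0},{"linear":[0,0,-0.8],"roll":0},{"linear":[0,0,-0.3],"roll":0},{"linear":[0,0,-0.3],"roll":0},{"linear":[0,0,-0.2],"roll":0}]' 1 25; python3 - <<'E'
from h import *
p=cap('side','s.png');s=bot.sense(); print(s['tool_pos'],s['ee_rot'],s['force'])
a=cv2.imread('pics/s.png'); a=cv2.resize(a[215:315,180:270],(540,600),interpolation=2)
cv2.imwrite('pics/s2.png',a)
E
```

```text
time_s: 10.87
tool_pos: [508.5, 331.4, 78.3]
ee_rot: [-0.03, -0.211, 0.977, -0.001]
force: [-1.3, -0.6, 4.1]
finger_gap: 0.519
[508.39243083 331.34726546  78.17003884] [-0.03037649 -0.21044647  0.97713252 -0.00125756] [-0.02946122  0.76558513 -3.52219967]
```

View pics/s2.png

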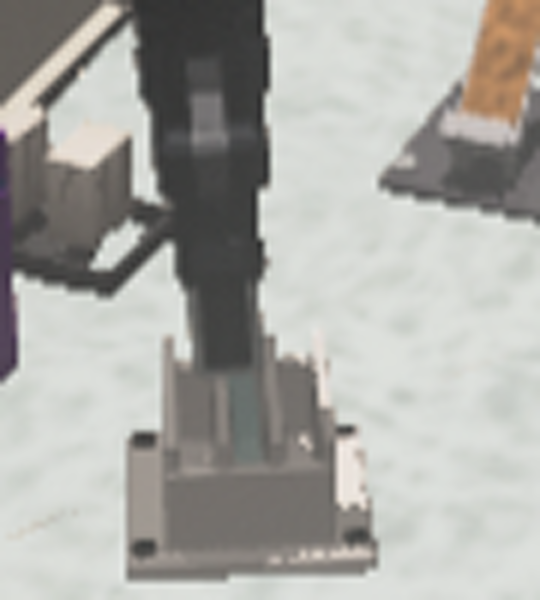

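```bash
python3 -m creep '[{"linear":[0,0,0],"roll":0},{"linear":[0,0,0],"roll":0},{"linear":[0,0,0],"roll":0},{"linear":[0,0,0],"roll":0},{"linear":[0,0,0],"roll":0}]' -1 40; python3 - <<'E'
from h import *
p=cap('wrist','t.png');s=bot.sense(); print(s['tool_pos'],s['finger_gap'])
E
```

```text
time_s: 11.33
tool_pos: [509.1, 331.6, 78.8]
ee_rot: [-0.03, -0.211, 0.977, -0.001]
force: [0.6, -0.2, -0.5]
finger_gap: 1.001
[509.1602546  331.65233037  78.86696132] 1.0047850770751987
```

View pics/t.png

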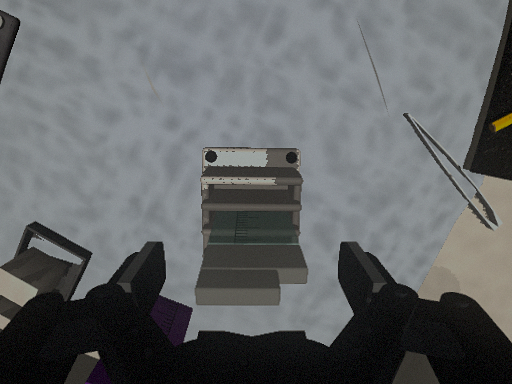

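```bash
python3 -m creep '[{"linear":[0,0,2],"roll":0},{"linear":[0,0,3.5],"roll":0},{"linear":[0,0,3],"roll":0},{"linear":[-0.2,-0.1,1],"roll":-0.12},{"linear":[0,0,0],"roll":-0.12},{"linear":[0,0,0],"roll":-0.12},{"linear":[0,0,0],"roll":-0.12},{"linear":[0,0,0],"roll":-0.12},{"linear":[0,0,0],"roll":-0.12},{"linear":[0,0,0],"roll":-0.12}]' -1 40
python3 -m creep '[{"linear":[0,0,0],"roll":-0.12},{"linear":[0,0,0],"roll":-0.12},{"linear":[0,0,0],"roll":-0.12},{"linear":[0,0,0],"roll":-0.12},{"linear":[0,0,0],"roll":-0.12},{"linear":[0,0,0],"roll":-0.12},{"linear":[0,0,0],"roll":-0.12},{"linear":[0,0,0],"roll":-0.12},{"linear":[0,0,0],"roll":-0.12},{"linear":[0,0,0],"roll":-0.12}]'
python3 -c "
from h import *
s=bot.sense();e=s['ee_rot'];print(s['q'],np.degrees(2*np.arctan2(e[2],e[1]))-90)"
```

```text
time_s: 12.22
tool_pos: [506.6, 330.7, 180.6]
ee_rot: [-0.026, 0.222, 0.975, 0.015]
force: [0.1, -0.3, -0.1]
finger_gap: 0.997
time_s: 13.05
tool_pos: [506.8, 330.0, 182.4]
ee_rot: [-0.012, 0.75, 0.661, 0.028]
force: [0.1, -0.5, 0.6]
finger_gap: 1.002
[0.4140836  0.28725596 1.56504792 0.04121039 1.24371981 0.52857852] -7.26780235010952
```

```bash
python3 -m creep '[{"linear":[0,0,0],"roll":-0.12},{"linear":[0,0,0],"roll":-0.12},{"linear":[0,0,0],"roll":-0.12},{"linear":[0,0,0],"roll":-0.12},{"linear":[0,0,0],"roll":-0.12},{"linear":[0,0,0],"roll":-0.12},{"linear":[0,0,0],"roll":-0.12},{"linear":[0,0,0],"roll":-0.1},{"linear":[0,0,0],"roll":0},{"linear":[0,0,0],"roll":0}]'
python3 - <<'E'
from h import *
cap('side');w=cap('wrist','u.png')
s=bot.sense();e=s['ee_rot'];print(s['tool_pos'],e,s['q'],np.degrees(2*np.arctan2(e[2],e[1]))-90)
n=np.array([.911,.412,0]);W=np.array([-.412,.911,0]);T=s['tool_pos'];print(T@n,T@W)
S=n*592.6+W*92.2
b=cv2.imread('pics/u.png')
for q,c in ((S-W*22.5+[0,0,120],(0,0,255)),(S+W*9.5+[0,0,120],(0,255,0)),(S+W*22.5+[0,0,106],(0,255,0))):
    cv2.circle(b,tuple(int(v) for v in proj(w,q)[0]),2,c,-1)
cv2.imwrite('pics/u2.png',b)
E
```

```text
time_s: 13.88
tool_pos: [506.1, 330.0, 184.1]
ee_rot: [0.003, 0.973, 0.23, 0.031]
force: [-0.1, -0.2, -0.1]
finger_gap: 0.999
[506.19265558 329.88919527 184.05859335] [0.00282816 0.97277745 0.22965191 0.03091988] [ 0.44396018  0.2813928   1.56904535 -0.01965943  1.231936    1.55707487] -63.433798364165085
597.0558576834417 91.97768279079423
```

View pics/u2.png

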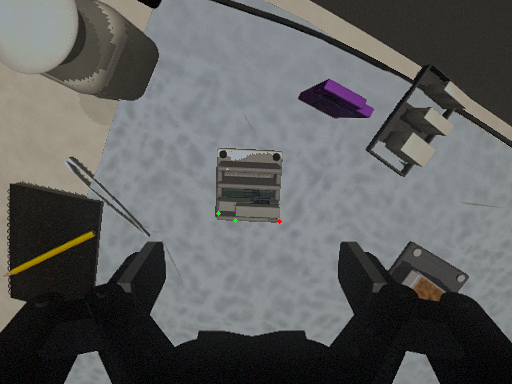

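```bash
python3 -m creep '[{"linear":[-0.4,-0.2,0],"roll":-0.04},{"linear":[0,0,-3],"roll":0},{"linear":[0,0,-3.5],"roll":0},{"linear":[0,0,-2.5],"roll":0},{"linear":[0,0,-1],"roll":0},{"linear":[0,0,0],"roll":0},{"linear":[0,0,0],"roll":0}]' -1 40
python3 - <<'E'
from h import *
cap('side','v.png');w=cap('wrist','vw.png')
s=bot.sense();e=s['ee_rot'];print(s['tool_pos'],e,np.degrees(2*np.arctan2(e[2],e[1]))-90)
n=np.array([.911,.412,0]);W=np.array([-.412,.911,0]);T=s['tool_pos'];print(T@n,T@W)
a=cv2.resize(cv2.imread('pics/v.png')[215:315,180:270],(360,400),interpolation=2)
b=cv2.resize(cv2.imread('pics/vw.png')[120:384,100:400],(440,400))
cv2.imwrite('pics/v2.png',cv2.hconcat([a,b]))
E
```

```text
time_s: 14.57
tool_pos: [504.8, 328.5, 85.1]
ee_rot: [0.002, 0.976, 0.214, 0.035]
force: [-0.3, -0.2, 0.8]
finger_gap: 1.002
[505.62713345 328.89695056  86.28367304] [0.00210016 0.97624284 0.21356805 0.03652657] -65.32015364942295
596.1318622029299 91.30674297777792
```

View pics/v2.png

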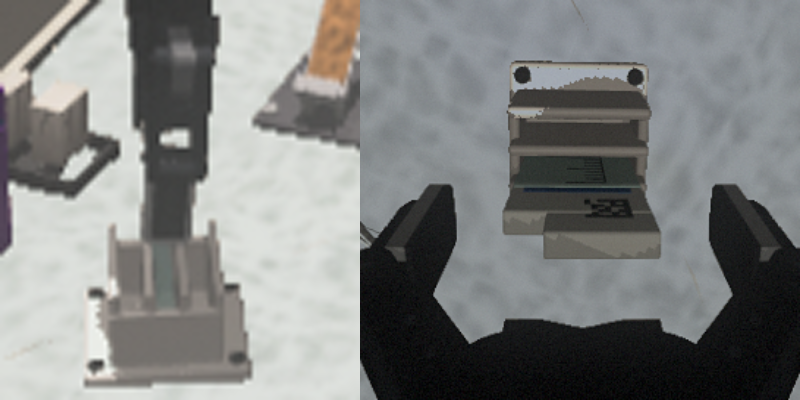

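```bash
python3 -m creep '[{"linear":[-0.25,-0.1,-1.2],"roll":0},{"linear":[0,0,0],"roll":0},{"linear":[0,0,0],"roll":0},{"linear":[0,0,0],"roll":0},{"linear":[0,0,0],"roll":0},{"linear":[0,0,0],"roll":0},{"linear":[0,0,0],"roll":0},{"linear":[0,0,0],"roll":0}]' 1 40
python3 - <<'E'
from h import *
s=bot.sense();e=s['ee_rot'];print(s['tool_pos'],e,s['q'])
E
```

```text
time_s: 15.33
tool_pos: [506.3, 329.6, 79.1]
ee_rot: [0.001, 0.976, 0.214, 0.041]
force: [-0.5, 0.7, -0.4]
finger_gap: 0.522
[506.29324542 329.62756398  79.0921119 ] [9.25025601e-04 9.75978533e-01 2.13919207e-01 4.12749399e-02] [ 0.44450238  0.39747598  1.65837278 -0.02427568  1.0058628   1.59593168]
```

```bash
python3 -m creep '[{"linear":[0,0,2],"roll":0},{"linear":[0,0,3],"roll":0},{"linear":[0,0,3],"roll":0},{"linear":[0,0,2],"roll":0}]' 1 40
python3 -m creep '[{"linear":[-0.17,-1.9,0],"roll":0.108},{"linear":[-0.17,-1.9,0],"roll":0.108},{"linear":[-0.17,-1.9,0],"roll":0.108},{"linear":[-0.17,-1.9,0],"roll":0.108},{"linear":[-0.17,-1.9,0],"roll":0.108},{"linear":[-0.17,-1.9,0],"roll":0.108},{"linear":[-0.17,-1.9,0],"roll":0.108},{"linear":[-0.17,-1.9,0],"roll":0.108},{"linear":[-0.17,-1.9,0],"roll":0.108},{"linear":[-0.17,-1.9,0],"roll":0.108}]' 1 40;python3 -m creep '[{"linear":[0,0,0],"roll":0},{"linear":[0,0,0],"roll":0},{"linear":[0,0,0],"roll":0}]'; python3 - <<'E'
from h import *
p=cap('side','w.png');s=bot.sense();e=s['ee_rot']; print(s['tool_pos'],e,s['q'], np.degrees(2*np.arctan2(e[2],e[1]))-90)
b=cv2.imread('pics/w.png')
cv2.imwrite('pics/w2.png',cv2.resize(b[150:250,220:320],(600,600),interpolation=2))
E
```

```text
time_s: 15.67
tool_pos: [503.7, 328.2, 175.2]
ee_rot: [0.002, 0.976, 0.214, 0.037]
force: [1.3, 1.1, -0.5]
finger_gap: 0.515
time_s: 16.5
tool_pos: [491.4, 137.2, 187.5]
ee_rot: [-0.024, 0.706, 0.707, 0.044]
force: [-0.2, -0.3, -0.7]
finger_gap: 0.52
time_s: 16.75
tool_pos: [492.1, 133.8, 187.9]
ee_rot: [-0.023, 0.708, 0.705, 0.044]
force: [-0.3, 0.9, -0.5]
finger_gap: 0.517
[491.99296452 134.10949376 187.84161247] [-0.0226557   0.70771657  0.70477241  0.0438159 ] [0.03922376 0.08627933 1.79371824 0.09841068 1.22923624 0.01190668] -0.2388516037300974
```

View pics/w2.png

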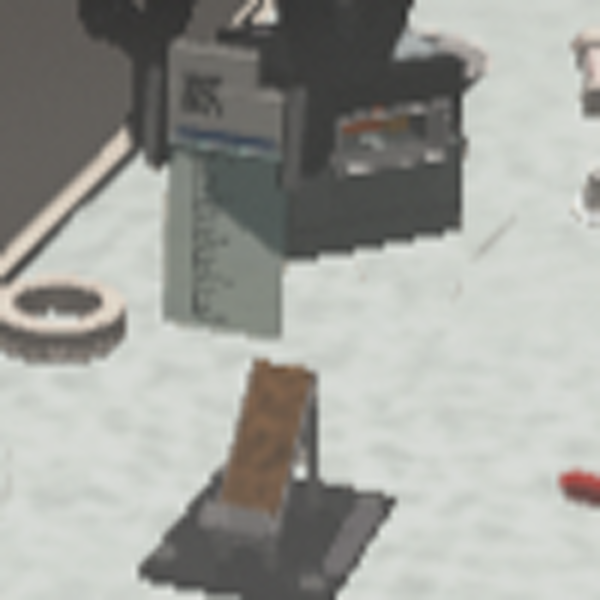

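```bash
python3 -m creep '[{"linear":[-0.5,-0.9,-0.5],"roll":-0.06},{"linear":[0,-0.8,-2.5],"roll":0},{"linear":[0,0,-2],"roll":0},{"linear":[0,0,-0.8],"roll":0},{"linear":[0,0,0],"roll":0},{"linear":[0,0,0],"roll":0}]' 1 40; cat > chk.py <<'E'
from h import *
import sys
nm=sys.argv[1]
p=cap('side','%s.png'%nm);c=cap('scene','%sc.png'%nm);s=bot.sense();e=s['ee_rot']; T=s['tool_pos']
print(T.round(1),e.round(3),s['force'].round(1),'jaw',round(np.degrees(2*np.arctan2(e[2],e[1]))-90,1),'gap',round(s['finger_gap'],3),'tz',(2*(e[1]*e[3]+e[0]*e[2])).round(3),(2*(e[2]*e[3]-e[0]*e[1])).round(3))
b=np.array([-.0645,-.998]);V=np.array([487.2,113.8]);print('TCP back/left of V',((T[:2]-V)@b).round(1),((T[:2]-V)@[.998,-.0645]).round(1))
a=cv2.imread('pics/%s.png'%nm)[165:255,230:320]; d=cv2.imread('pics/%sc.png'%nm)[165:235,200:280]
cv2.imwrite('pics/%s2.png'%nm,cv2.hconcat([cv2.resize(a,(400,400),interpolation=2),cv2.resize(d,(400,400),interpolation=2)]))
E
python3 chk.py x
```

```text
time_s: 17.3
tool_pos: [488.6, 122.3, 130.4]
ee_rot: [-0.02, 0.728, 0.683, 0.047]
force: [-0.7, 0.3, -1.3]
finger_gap: 0.519
[489.1 122.2 131.1] [-0.019  0.728  0.683  0.048] [-0.4 -0.7 -0.4] jaw -3.7 gap 0.518 tz 0.043 0.094
TCP back/left of V -8.5 1.4
```

View pics/x2.png

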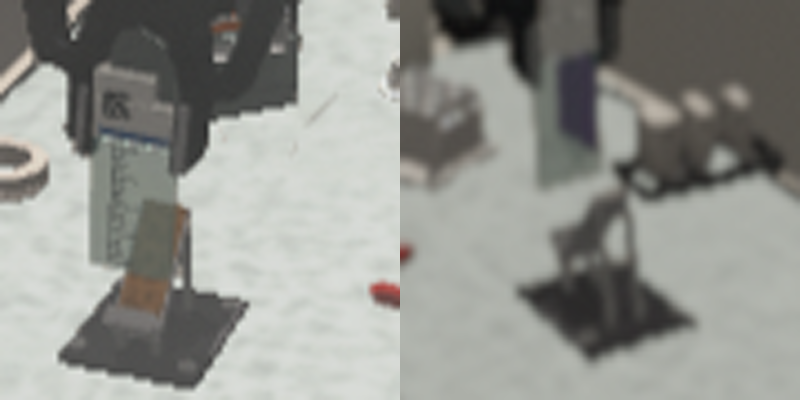

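```bash
python3 -m creep '[{"linear":[-0.2,-0.7,0],"roll":0},{"linear":[0,0,-1],"roll":0},{"linear":[0,0,-0.7],"roll":0},{"linear":[0,0,0],"roll":0},{"linear":[0,0,0],"roll":0}]' 1 40; python3 chk.py y
```

```text
time_s: 17.82
tool_pos: [489.9, 114.9, 116.2]
ee_rot: [-0.017, 0.728, 0.683, 0.051]
force: [0.3, 0.4, -1.4]
finger_gap: 0.516
[489.8 114.9 116.3] [-0.017  0.728  0.683  0.051] [-0.8 -0.4 -0.5] jaw -3.6 gap 0.519 tz 0.051 0.094
TCP back/left of V -1.3 2.5
```

View pics/y2.png

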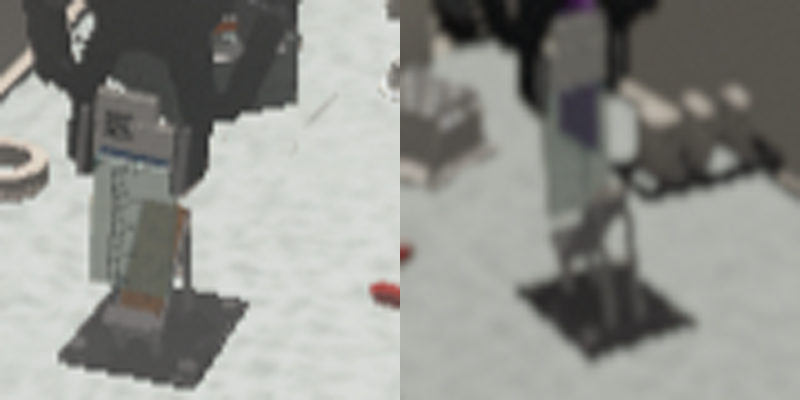

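```bash
python3 -m creep '[{"linear":[-0.4,0,-0.5],"roll":0},{"linear":[-0.1,0,-0.6],"roll":0},{"linear":[0,0,-0.5],"roll":0},{"linear":[0,0,-0.2],"roll":0}]' 1 40; python3 chk.py z
```

```text
time_s: 18.25
tool_pos: [485.2, 114.9, 97.9]
ee_rot: [-0.016, 0.728, 0.683, 0.052]
force: [-1.4, -1.1, 6.7]
finger_gap: 0.521
[485.4 114.7  98.2] [-0.016  0.728  0.684  0.051] [-1.6 -1.3 -0.1] jaw -3.6 gap 0.523 tz 0.053 0.093
TCP back/left of V -0.8 -1.8
```

View pics/z2.png

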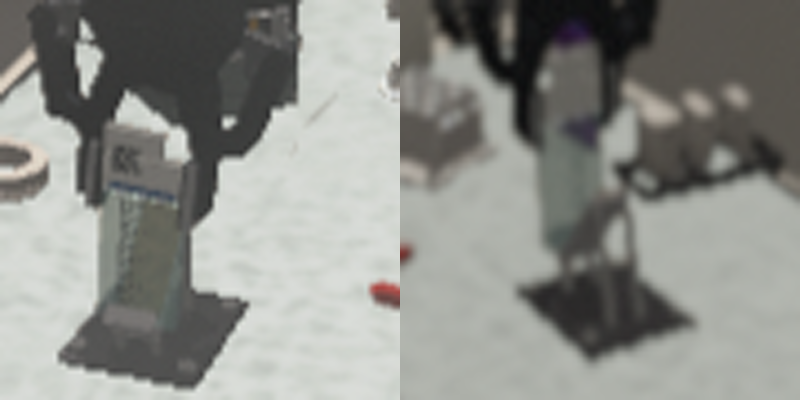

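```bash
python3 -m creep '[{"linear":[0,-0.7,-0.1],"roll":0},{"linear":[0,-0.7,-0.2],"roll":0},{"linear":[0,-0.7,-0.3],"roll":0},{"linear":[0,0,0],"roll":0}]' 1 25; python3 chk.py A
```

```text
time_s: 18.68
tool_pos: [485.4, 97.7, 95.1]
ee_rot: [-0.021, 0.728, 0.683, 0.055]
force: [-0.1, 1.0, -2.0]
finger_gap: 0.519
[485.7  97.6  95. ] [-0.02   0.728  0.683  0.055] [-0.7  1.7  2.3] jaw -3.7 gap 0.523 tz 0.053 0.105
TCP back/left of V 16.3 -0.5
```

View pics/A2.png

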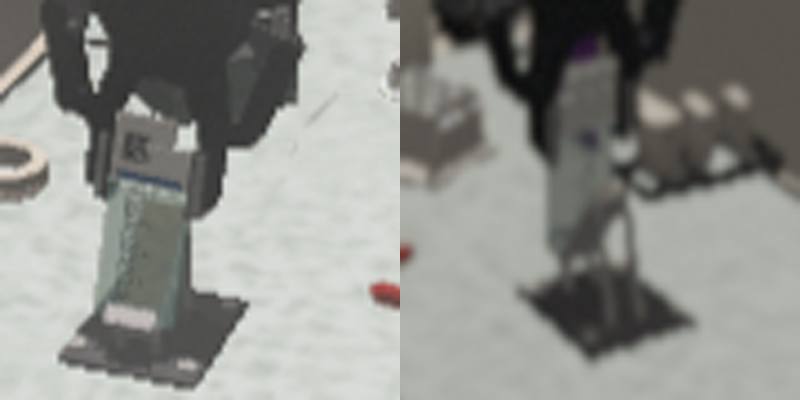

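```bash
python3 -m creep '[{"linear":[0,-0.7,-0.3],"roll":0},{"linear":[0,-0.7,-0.4],"roll":0},{"linear":[0,-0.7,-0.4],"roll":0},{"linear":[0,0,0],"roll":0}]' 1 25; python3 chk.py B
```

```text
time_s: 19.12
tool_pos: [486.3, 78.7, 87.4]
ee_rot: [-0.023, 0.728, 0.683, 0.058]
force: [-0.2, 1.0, -0.7]
finger_gap: 0.522
[486.4  78.7  87.3] [-0.022  0.728  0.683  0.058] [-0.4  1.   1.7] jaw -3.6 gap 0.522 tz 0.053 0.111
TCP back/left of V 35.0 1.5
```

View pics/B2.png

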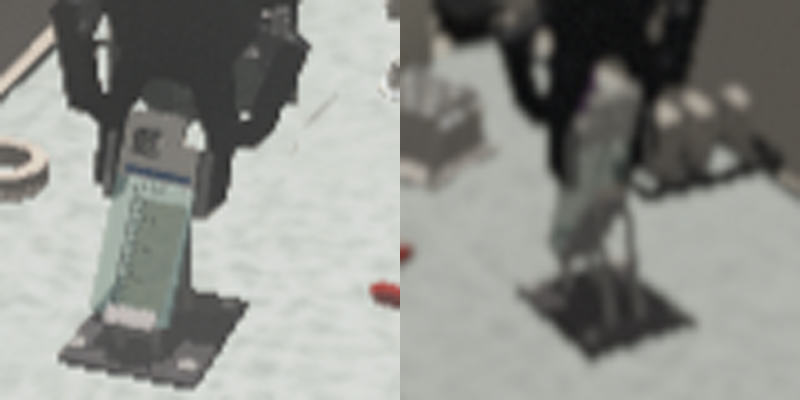

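Tilting well (~28°). Continue to contact with the tongue.

```bash
python3 -m creep '[{"linear":[0,-0.6,-0.4],"roll":0},{"linear":[0,-0.6,-0.5],"roll":0},{"linear":[0,-0.2,-0.2],"roll":0}]' 1 25; python3 chk.py C
```

```text
time_s: 19.47
tool_pos: [487.3, 65.8, 78.3]
ee_rot: [-0.023, 0.727, 0.684, 0.059]
force: [-2.4, 2.1, 8.1]
finger_gap: 0.518
[487.3  65.7  78.2] [-0.023  0.727  0.684  0.059] [-2.6  1.   4.7] jaw -3.5 gap 0.524 tz 0.055 0.114
TCP back/left of V 48.0 3.2
```

View pics/C2.png

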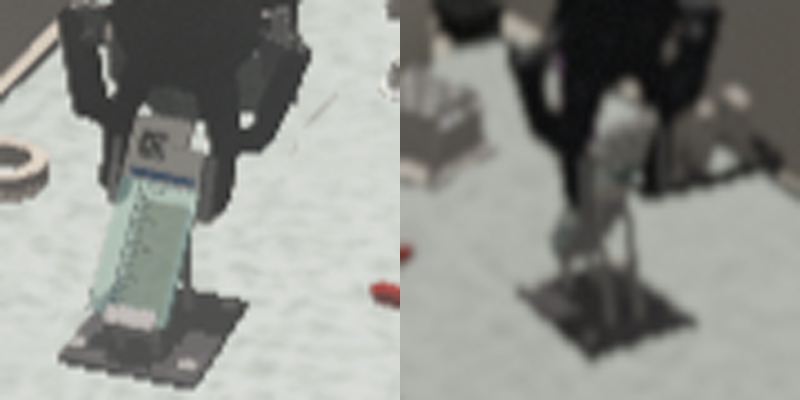

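```bash
python3 -m creep '[{"linear":[0,0,0],"roll":0},{"linear":[0,0,0],"roll":0},{"linear":[0,0,0],"roll":0},{"linear":[0,0,0],"roll":0},{"linear":[0,0,0],"roll":0}]' -1; python3 chk.py D
```

```text
time_s: 19.98
tool_pos: [488.3, 63.7, 77.5]
ee_rot: [-0.02, 0.726, 0.685, 0.058]
force: [-0.5, -0.7, 0.2]
finger_gap: 1.002
[488.2  63.8  77.5] [-0.02   0.726  0.685  0.058] [0.5 0.3 0.3] jaw -3.4 gap 0.997 tz 0.057 0.109
TCP back/left of V 49.8 4.2
```

View pics/D2.png

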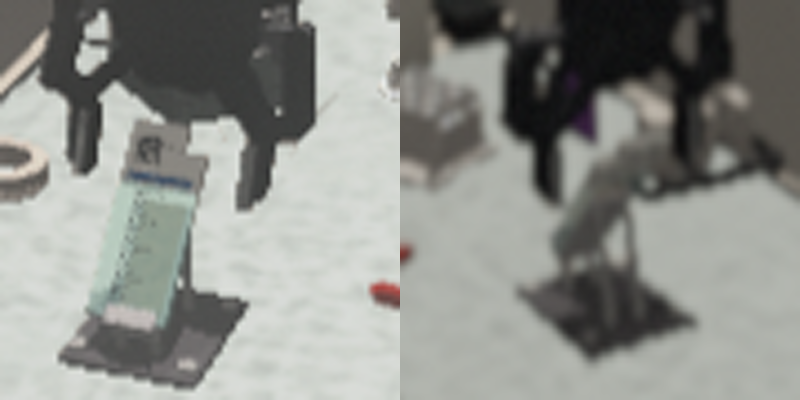

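```bash
cat > ov.py <<'E'
from h import *
import sys
p=cap('side','E.png'); a=cv2.resize(cv2.imread('pics/E.png')[165:255,230:320],(600,600),interpolation=2)
b=np.array([-.0645,-.998,0]);l=np.array([.998,-.0645,0]);u=.643*b+np.array([0,0,.766]);m=-.766*b+np.array([0,0,.643])
S=np.array([485.1,81.6,71])
for L,col in ((0,(0,0,255)),(4,(0,255,0))):
    C=S+l*L+m*4
    pts=[C-55*u+22.5*l,C-55*u-22.5*l,C+41*u-22.5*l,C+41*u-9.5*l,C+55*u-9.5*l,C+55*u+22.5*l]
    q=(proj(p,pts)-[230,165])*600/90
    cv2.polylines(a,[q.astype(int).reshape(-1,1,2)],True,col,1)
w=cap('wrist','Ew.png')
cv2.imwrite('pics/E2.png',a)
E
python3 ov.py
```

```text
(no output)
```

View pics/E2.png

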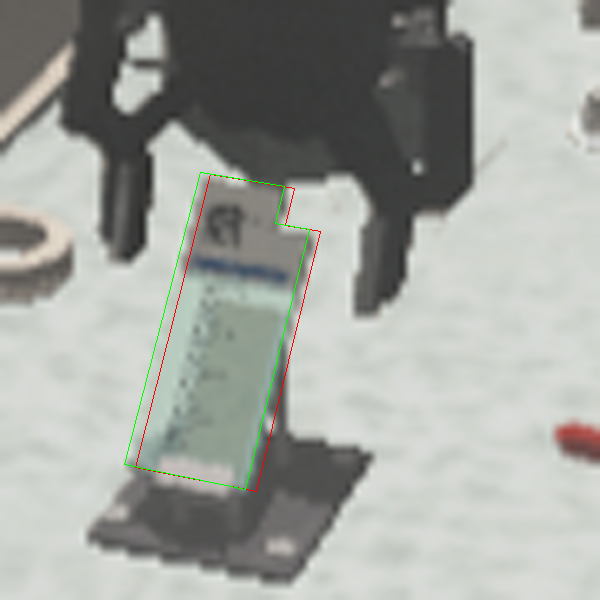

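View pics/Ew.png

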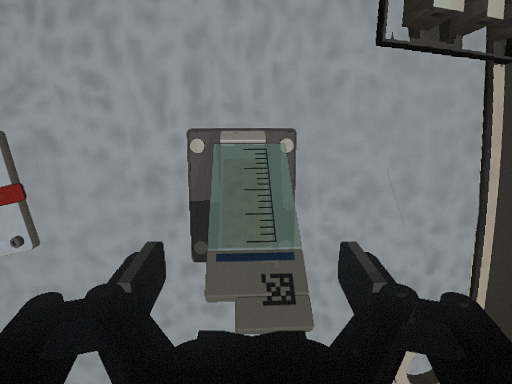

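```bash
python3 -m creep '[{"linear":[0,0.9,-0.5],"roll":0},{"linear":[0,0.9,-0.5],"roll":0},{"linear":[0,0.1,-0.2],"roll":0},{"linear":[0,0,0],"roll":0},{"linear":[0,0,0],"roll":0}]' -1; python3 chk.py F; python3 -c "
from h import *
cap('wrist','Fw.png')"
```

```text
time_s: 20.6
tool_pos: [487.8, 85.5, 64.0]
ee_rot: [-0.021, 0.726, 0.685, 0.058]
force: [0.8, 0.1, 0.3]
finger_gap: 1.001
[488.   85.2  64.2] [-0.02   0.726  0.685  0.058] [-0.7 -0.2  0. ] jaw -3.4 gap 1.001 tz 0.057 0.109
TCP back/left of V 28.5 2.6
```

View pics/F2.png

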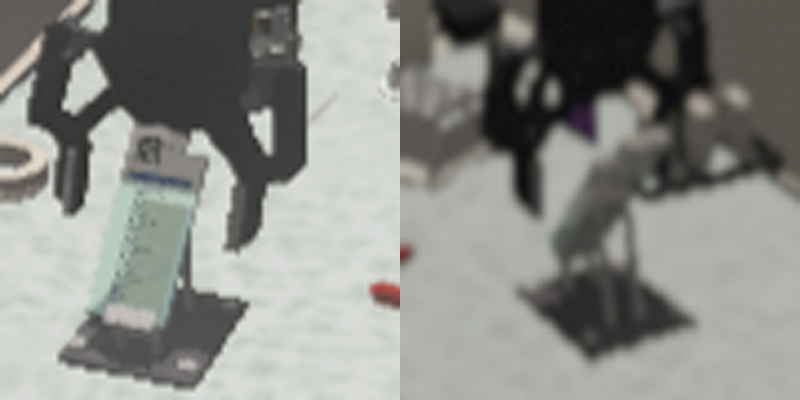

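View pics/Fw.png

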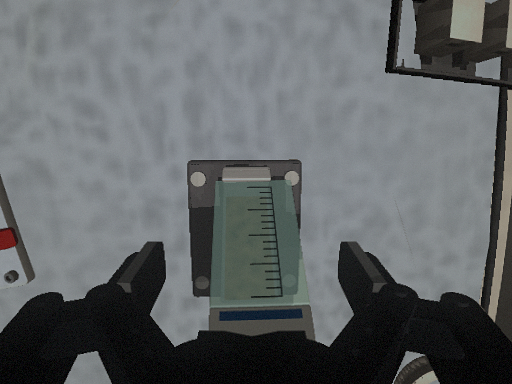

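```bash
python3 -m creep '[{"linear":[0,0,0],"roll":0},{"linear":[0,0,0],"roll":0},{"linear":[0,0,0],"roll":0},{"linear":[0,0,0],"roll":0},{"linear":[0,0,0],"roll":0},{"linear":[0,0,0],"roll":0}]' 1 40; python3 chk.py G; python3 -c "
from h import *
cap('wrist','Gw.png')"
```

```text
time_s: 21.25
tool_pos: [489.2, 84.2, 65.5]
ee_rot: [-0.019, 0.727, 0.684, 0.059]
force: [1.1, 0.1, -0.6]
finger_gap: 0.518
[489.2  84.3  65.4] [-0.02   0.727  0.684  0.059] [ 0.4 -1.  -0.2] jaw -3.4 gap 0.511 tz 0.059 0.109
TCP back/left of V 29.3 3.9
```

View pics/G2.png

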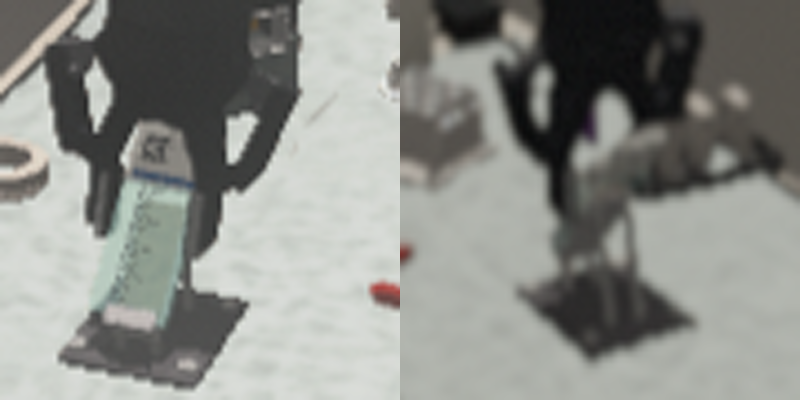

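View pics/Gw.png

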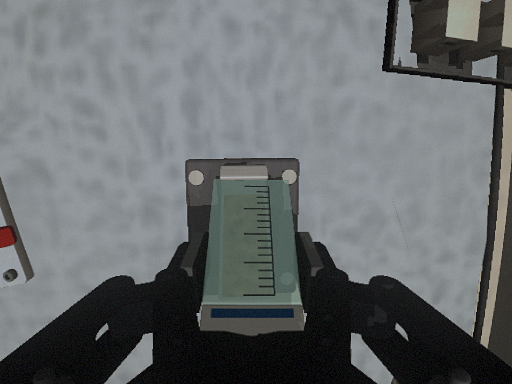

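```bash
python3 -m creep '[{"linear":[0,0.2,1],"roll":0},{"linear":[0,0,2],"roll":0},{"linear":[0,0,2],"roll":0},{"linear":[-0.2,-1,1],"roll":0},{"linear":[-0.2,-1.8,0],"roll":0},{"linear":[-0.2,-1.5,0],"roll":0},{"linear":[0,0,0],"roll":0},{"linear":[0,0,0],"roll":0}]' 1 50; python3 chk.py H
```

```text
time_s: 22.07
tool_pos: [480.6, 42.7, 130.5]
ee_rot: [-0.02, 0.726, 0.685, 0.057]
force: [-0.5, -0.2, -1.4]
finger_gap: 0.51
[480.6  43.1 130.2] [-0.02   0.726  0.686  0.057] [ 0.9  0.  -0.8] jaw -3.2 gap 0.509 tz 0.055 0.107
TCP back/left of V 71.0 -2.1
```

View pics/H2.png

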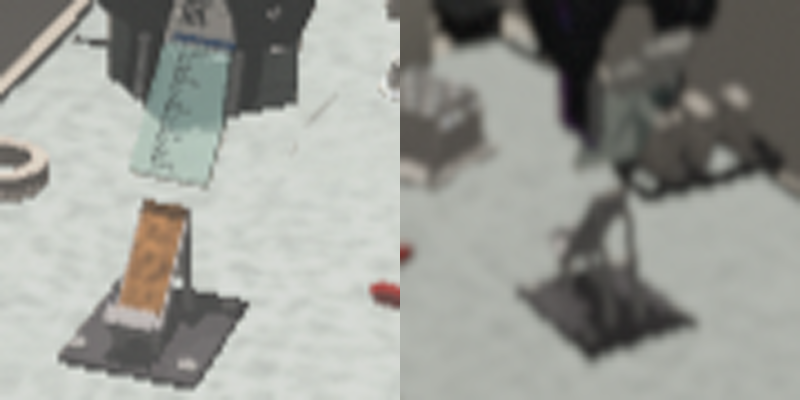

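```bash
python3 -m creep '[{"linear":[0,0,-1.2],"roll":0},{"linear":[0,0,-1],"roll":0},{"linear":[0,0,-0.6],"roll":0},{"linear":[0,0,-0.6],"roll":0}]' 1 25; python3 chk.py I
```

```text
time_s: 22.5
tool_pos: [486.6, 48.6, 101.8]
ee_rot: [-0.019, 0.725, 0.685, 0.065]
force: [-3.1, 4.7, 17.6]
finger_gap: 0.512
[486.9  49.2 101.4] [-0.019  0.725  0.685  0.066] [2.  6.4 6.6] jaw -3.3 gap 0.511 tz 0.069 0.118
TCP back/left of V 64.5 3.9
```

View pics/I2.png

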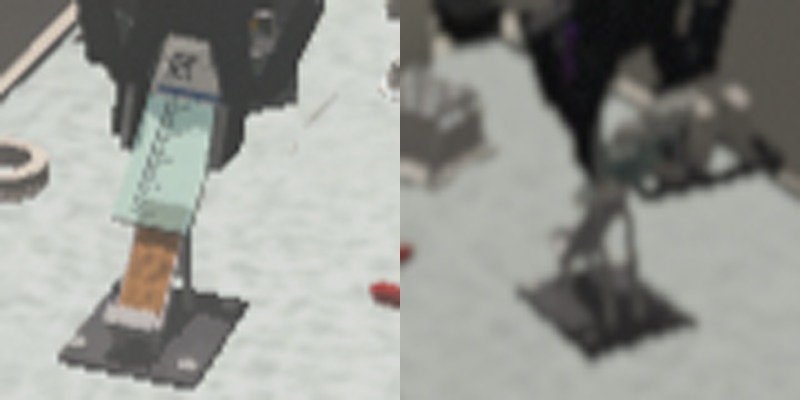

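```bash
python3 -m creep '[{"linear":[-0.2,-0.6,0],"roll":0},{"linear":[-0.2,-0.5,-0.5],"roll":0},{"linear":[-0.1,-0.3,-0.6],"roll":0},{"linear":[-0.1,-0.3,-0.6],"roll":0}]' 1 22; python3 chk.py J
```

```text
time_s: 22.93
tool_pos: [488.8, 42.9, 93.2]
ee_rot: [-0.021, 0.725, 0.684, 0.078]
force: [-3.4, 2.5, 16.4]
finger_gap: 0.515
[489.   42.8  92.8] [-0.021  0.725  0.684  0.078] [-0.3  3.4 11.8] jaw -3.3 gap 0.513 tz 0.084 0.138
TCP back/left of V 70.7 6.4
```

View pics/J2.png

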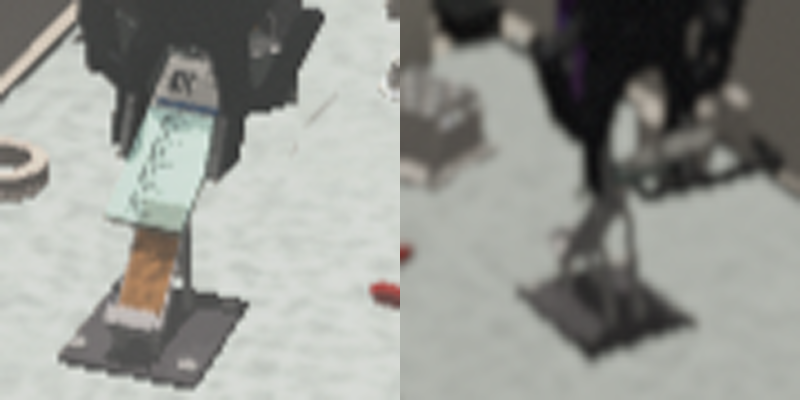

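```bash
python3 - <<'E'
import cv2
a=cv2.imread('pics/J.png')[165:225,245:290]; d=cv2.imread('pics/Jc.png')[180:215,225:285]
cv2.imwrite('pics/J3.png',cv2.hconcat([cv2.resize(a,(390,520),interpolation=2),cv2.copyMakeBorder(cv2.resize(d,(410,239),interpolation=2),0,281,0,0,0)]))
E
```

```text
(no output)
```

View pics/J3.png

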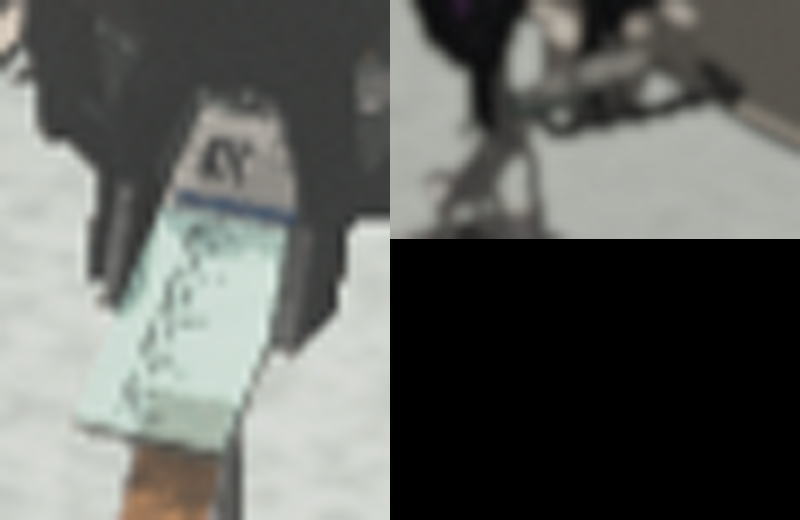

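```bash
cat > fit.py <<'E'
from h import *
from scipy.optimize import least_squares
from scipy.spatial.transform import Rotation as Ro
def fit(p,pts,px,x0,yaw0,wy=1.):
    # params: centre xyz, yaw(length axis), pitch(elev of frosted end), roll
    def Rm(v): return Ro.from_euler('ZYX',[v[3],-v[4],v[5]]).as_matrix() # columns: length, (left), up
    def res(v):
        R=Rm(v); X=np.array([v[:3]+R@np.array([t,-y,n]) for t,y,n in pts])  # glass +y (notch) = right = -left
        r=(proj(p,X)-np.array(px)).ravel()
        return np.r_[r,(v[3]-yaw0)/.03,(v[5])/.08]
    r=least_squares(res,np.r_[x0,yaw0,.3,0]); return r
E
python3 - <<'E'
from fit import *
p=cap('side')
g=lambda x,y:(245+x/8.667,165+y/8.667)
pts=[(-55,-22.5,4),(-55,22.5,4),(19,-22.5,4),(19,22.5,4)]
px=[g(75,425),g(222,447),g(165,208),g(292,222)]
r=fit(p,pts,px,[487,40,98],np.radians(-93.5))
print(r.x[:3].round(1),np.degrees(r.x[3:]).round(1),r.fun.round(2))
E
```

```text
[499.6  -4.1  79.3] [-94.3  37.8  -2.9] [ 0.44 -0.31  0.27 -0.   -1.26 -0.22  0.51  0.54 -0.47 -0.63]
```

```bash
python3 - <<'E'
from fit import *
p=cap('side')
g=lambda x,y:(245+x/8.667,165+y/8.667)
pts=[(-55,-22.5,4),(-55,22.5,4),(19,-22.5,4),(19,22.5,4)]
px=np.array([g(75,425),g(222,447),g(165,208),g(292,222)])
G=np.array([489,42,98])
for yaw0 in(-93.5,):
  def res(v):
    R=Ro.from_euler('ZYX',[v[3],-v[4],v[5]]).as_matrix()
    C=v[:3]+R[:,0]*v[6]
    r=(proj(p,[C+R@np.array([t,-y,n]) for t,y,n in pts])-px).ravel()
    return np.r_[r,(v[:3]-G)/3,(v[3]-np.radians(yaw0))/.03,v[5]/.08,(v[6]-4)/3]
  r=least_squares(res,np.r_[G,np.radians(yaw0),.3,0,4]);print(r.x[:3].round(1),np.degrees(r.x[3:6]).round(1),r.x[6],r.fun.round(2))
E
```

```text
[488.4  42.   97.2] [-94.   34.5  -3.8] 3.585967646593878 [-0.3  -0.15  0.35  0.06 -1.37 -0.38  1.14  0.24 -0.2  -0.01 -0.28 -0.3
 -0.84 -0.14]
```

```bash
python3 -m creep '[{"linear":[-0.4,-0.6,0.6],"roll":0},{"linear":[-0.4,-0.6,0],"roll":0},{"linear":[0,0,0],"roll":0},{"linear":[0,0,0],"roll":0}]' 1 20; python3 chk.py K
```

```text
time_s: 23.47
tool_pos: [481.7, 32.8, 100.2]
ee_rot: [-0.022, 0.724, 0.685, 0.08]
force: [1.8, 1.4, 2.4]
finger_gap: 0.511
[481.8  32.8 100. ] [-0.021  0.724  0.685  0.08 ] [-1.4  0.7  3.2] jaw -3.2 gap 0.516 tz 0.086 0.14
TCP back/left of V 81.2 -0.2
```

View pics/K2.png

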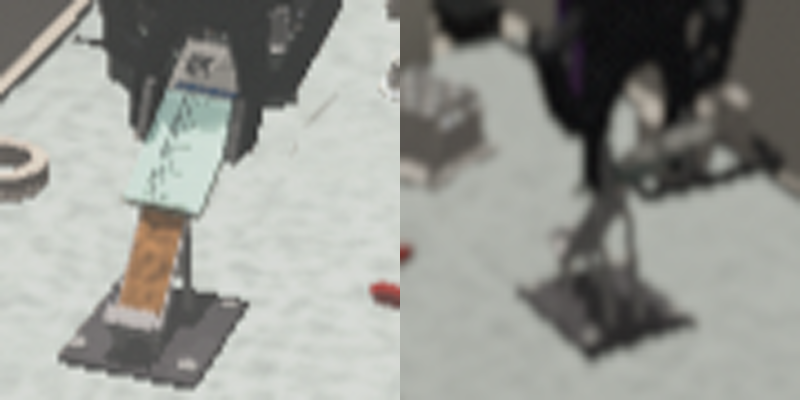

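```bash
python3 -m creep '[{"linear":[-0.2,-0.2,-1.2],"roll":0},{"linear":[-0.2,-0.3,-1.2],"roll":0},{"linear":[-0.2,-0.2,-0.6],"roll":0}]' 1 20; python3 chk.py L
```

```text
time_s: 23.82
tool_pos: [483.9, 24.8, 75.8]
ee_rot: [-0.015, 0.724, 0.684, 0.086]
force: [0.5, 4.4, 8.0]
finger_gap: 0.511
[483.7  24.7  75.6] [-0.015  0.724  0.684  0.085] [1.6 1.6 6.1] jaw -3.3 gap 0.512 tz 0.103 0.139
TCP back/left of V 89.2 2.3
```

View pics/L2.png

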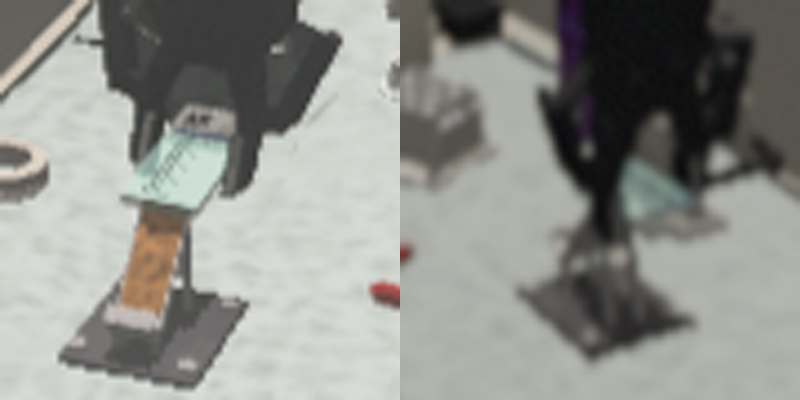

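```bash
python3 -m creep '[{"linear":[0,-0.2,1.5],"roll":0},{"linear":[0,-0.3,2],"roll":0},{"linear":[0,-0.5,1],"roll":0},{"linear":[0,0,0],"roll":0},{"linear":[0,0,0],"roll":0}]' 1 45; python3 chk.py M; python3 - <<'E'
from h import *
cap('wrist','Mw.png')
a=cv2.imread('pics/M.png')[140:210,245:315]; d=cv2.imread('pics/Mc.png')[160:215,225:285]
cv2.imwrite('pics/M3.png',cv2.hconcat([cv2.resize(a,(400,400),interpolation=2),cv2.resize(d,(400,400),interpolation=2)]))
E
```

```text
time_s: 24.33
tool_pos: [479.6, 13.7, 117.1]
ee_rot: [-0.018, 0.724, 0.684, 0.081]
force: [-0.1, -0.0, -1.3]
finger_gap: 0.513
[479.2  14.  116.6] [-0.019  0.724  0.684  0.081] [ 0.4 -0.  -0.9] jaw -3.3 gap 0.513 tz 0.091 0.138
TCP back/left of V 100.1 -1.5
```

View pics/M3.png

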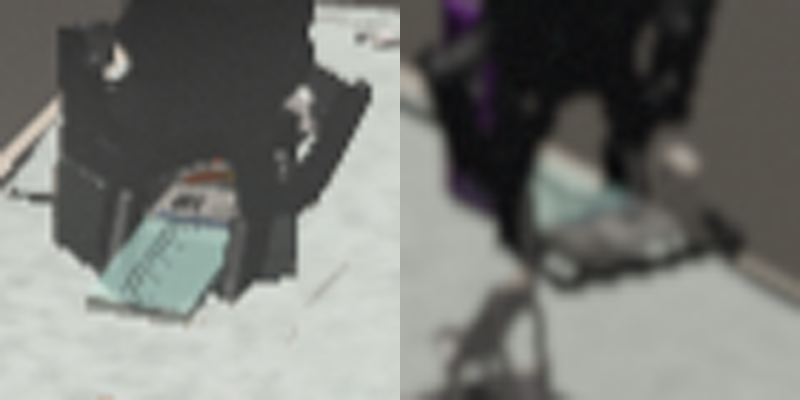

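View pics/Mw.png

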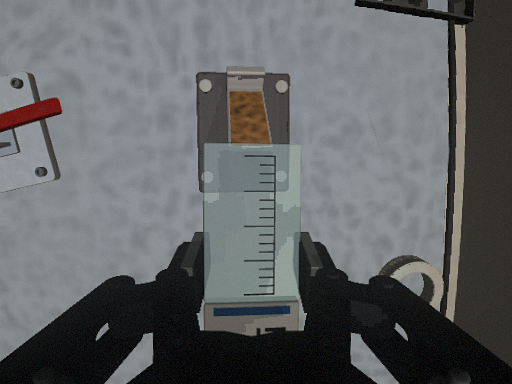

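```bash
cat > fit2.py <<'E'
from fit import *
def run(obs,G,yaw0):
  def res(v):
    R=Ro.from_euler('ZYX',[v[3],-v[4],v[5]]).as_matrix()
    C=v[:3]; r=[]
    for p,t,y,n,px in obs: r.append((proj(p,C+R@np.array([t,-y,n]))[0]-px)/1.2)
    return np.r_[np.ravel(r),(v[:3]-G)/6,(v[3]-np.radians(yaw0))/.06,v[5]/.08]
  r=least_squares(res,np.r_[G,np.radians(yaw0),.0,0],loss='soft_l1')
  print('centre',r.x[:3].round(1),'yaw pitch roll',np.degrees(r.x[3:6]).round(1),'res',r.fun.round(1)); return r.x
E
python3 - <<'E'
from fit2 import *
p=cap('side');w=cap('wrist'); T=bot.sense()['tool_pos']
g=lambda x,y:(245+x/5.714,140+y/5.714)
obs=[(p,-55,-22.5,4,g(87,298)),(p,-55,22.5,4,g(190,318)),(w,-55,-22.5,4,(300,145)),(w,-55,22.5,4,(204,143)),(w,19,-22.5,4,(299,302)),(w,19,22.5,4,(203,302))]
run(obs,np.array([T[0],T[1]-4,T[2]+6]),-93.5)
E
```

```text
centre [479.   13.4 124. ] yaw pitch roll [-94.8   8.7   2.3] res [-0.7  0.  -0.8  0.3  0.2 -0.2 -0.2  0.3 -0.2 -0.3 -0.   0.4 -0.   0.5
  0.2 -0.4  0.5]
```

```bash
python3 -m creep '[{"linear":[0,1,-0.8],"roll":0},{"linear":[-0.1,0,-1.5],"roll":0},{"linear":[-0.2,-0.1,-1.4],"roll":0},{"linear":[-0.2,-0.2,-1.2],"roll":0},{"linear":[-0.1,-0.2,-0.3],"roll":0}]' 1 20; python3 chk.py N
```

```text
time_s: 25.0
tool_pos: [478.5, 22.5, 64.1]
ee_rot: [-0.015, 0.725, 0.683, 0.086]
force: [-1.1, 4.2, 7.2]
finger_gap: 0.514
[478.5  22.3  64.6] [-0.015  0.725  0.683  0.086] [0.9 1.  5.6] jaw -3.4 gap 0.515 tz 0.103 0.139
TCP back/left of V 91.8 -2.8
```

View pics/N2.png

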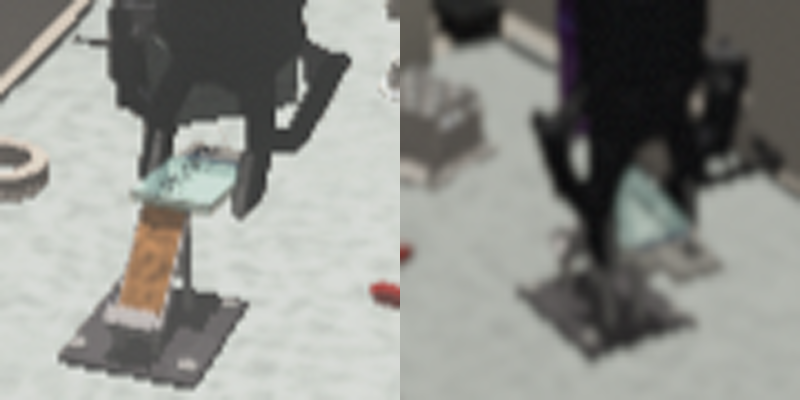

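```bash
python3 -m creep '[{"linear":[0,-0.2,1.5],"roll":0},{"linear":[0,-0.4,2],"roll":0},{"linear":[0,-0.6,1],"roll":0},{"linear":[0,0,0],"roll":0},{"linear":[0,0,0],"roll":0}]' 1 50; python3 - <<'E'
from h import *
cap('wrist','Ow.png');p=cap('side','O.png');s=bot.sense();print(s['tool_pos'],s['q'])
a=cv2.imread('pics/O.png')[140:220,245:315]; d=cv2.imread('pics/Ow.png')[100:384,150:350]
cv2.imwrite('pics/O3.png',cv2.hconcat([cv2.resize(a,(420,480),interpolation=2),cv2.resize(d,(338,480),interpolation=2)]))
E
```

```text
time_s: 25.52
tool_pos: [475.2, 15.0, 105.9]
ee_rot: [-0.02, 0.724, 0.684, 0.084]
force: [-0.4, 0.2, -1.0]
finger_gap: 0.516
[474.76581039  15.00525938 105.40587231] [-0.25951734  0.10695145  1.97444695  0.19291562  1.01411608 -0.30051284]
```

View pics/O3.png

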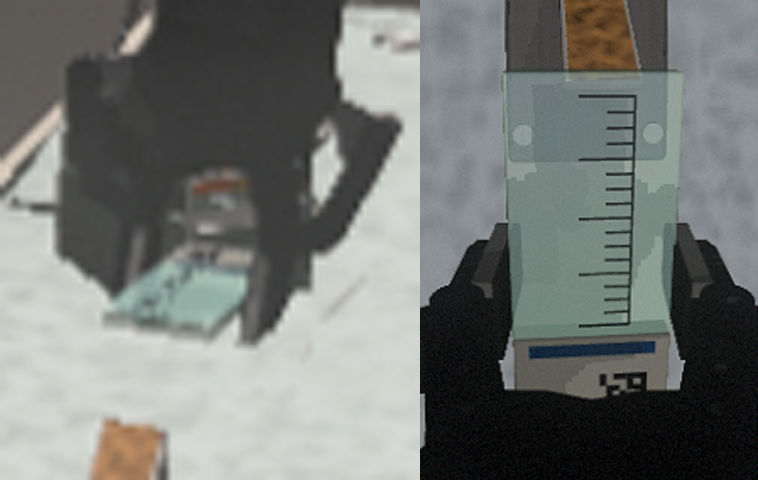

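```bash
python3 - <<'E'
from fit2 import *
p=cap('side');w=cap('wrist'); T=bot.sense()['tool_pos']
g=lambda x,y:(245+x/6,140+y/6); h=lambda x,y:(150+(x-420)/1.69,100+y/1.69)
obs=[(p,-55,-22.5,4,g(105,318)),(p,-55,22.5,4,g(208,331)),(w,-55,-22.5,4,h(685,71)),(w,-55,22.5,4,h(503,70)),(w,19,-22.5,4,h(668,334)),(w,19,22.5,4,h(514,340))]
x=run(obs,np.array([T[0],T[1]-1,T[2]+6]),-93.5); print(T)
for n in('scene','side','wrist'):
  q=cap(n); print(n,[(np.round(d['xyz']).tolist(),round(d['score'],2)) for d in cams.spot_in(q,'reader')][:2]) if n!='wrist' else 0
E
```

```text
centre [474.5  15.2 114.4] yaw pitch roll [-93.9  -4.3  -0.2] res [-1.  -0.8 -0.2 -0.1 -0.5  0.2  0.3  0.2  1.1 -0.3 -1.2 -0.1 -0.   0.2
  0.5 -0.1 -0. ]
[474.5923243   14.89935304 105.28916364]
scene [([530.0, -296.0, 72.0], 0.93)]
side [([557.0, -246.0, 54.0], 0.84)]
```

```bash
python3 - <<'E'
from h import *
p=cap('side','P.png')
print(atz(p,[(157,250),(205,260),(215,247),(175,285),(172,282)],0).round())
print(atz(p,[(190,240),(200,240)],30).round())
E
```

```text
[[709. 204.   0.]
 [588. 207.   0.]
 [588. 147.   0.]
 [608. 313.   0.]
 [619. 306.   0.]]
[[634. 184.  30.]
 [613. 176.  30.]]
```

View pics/P.png

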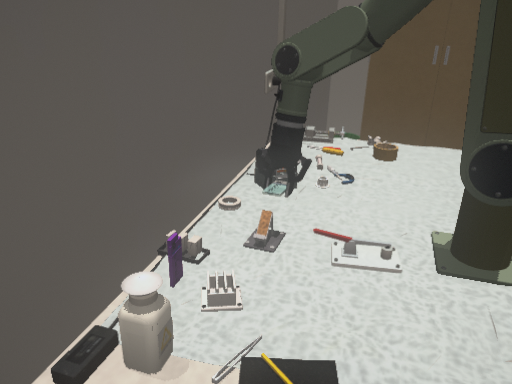

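```bash
python3 -m creep '[{"linear":[0,0,2],"roll":0.05},{"linear":[0.6,1.5,1],"roll":0.06},{"linear":[0.8,2.7,0],"roll":0.06},{"linear":[0.8,2.7,0],"roll":0.06},{"linear":[0.8,2.7,0],"roll":0.06},{"linear":[0.8,2.7,0],"roll":0.06},{"linear":[0.8,2.7,0],"roll":0.06},{"linear":[0.8,2.7,0],"roll":0.06},{"linear":[0.8,2,0],"roll":0},{"linear":[0,0,0],"roll":0}]' 1 50; python3 -m creep '[{"linear":[0,0,0],"roll":0},{"linear":[0,0,0],"roll":0}]'; cat > chr.py <<'E'
from h import *
import sys
nm=sys.argv[1]
w=cap('wrist',nm+'w.png');p=cap('side',nm+'.png');s=bot.sense();e=s['ee_rot']; T=s['tool_pos']
print(T.round(1),s['force'].round(1),'jaw',round(np.degrees(2*np.arctan2(e[2],e[1]))-90,1),'gap',round(s['finger_gap'],3),'tz',(2*(e[1]*e[3]+e[0]*e[2])).round(3),(2*(e[2]*e[3]-e[0]*e[1])).round(3),'q6',s['q'][5].round(2))
n=np.array([.911,.412,0]);W=np.array([-.412,.911,0]);print('n',round(T@n,1),'w',round(T@W,1))
a=cv2.imread('pics/%s.png'%nm)[180:320,170:310]; d=cv2.imread('pics/%sw.png'%nm)
cv2.imwrite('pics/%s3.png'%nm,cv2.hconcat([cv2.resize(a,(390,390),interpolation=2),cv2.resize(d,(410,390))]))
E
python3 chr.py Q
```

```text
time_s: 26.85
tool_pos: [539.7, 219.2, 137.5]
ee_rot: [-0.038, 0.538, 0.838, 0.077]
force: [0.8, -0.7, -0.6]
finger_gap: 0.511
time_s: 27.02
tool_pos: [539.3, 219.9, 136.9]
ee_rot: [-0.038, 0.537, 0.839, 0.076]
force: [-0.3, 0.1, -1.0]
finger_gap: 0.516
[539.1 219.2 136.8] [-0.1  0.4 -1.8] jaw 24.6 gap 0.514 tz 0.018 0.169 q6 -0.35
n 581.4 w -22.4
```

View pics/Q3.png

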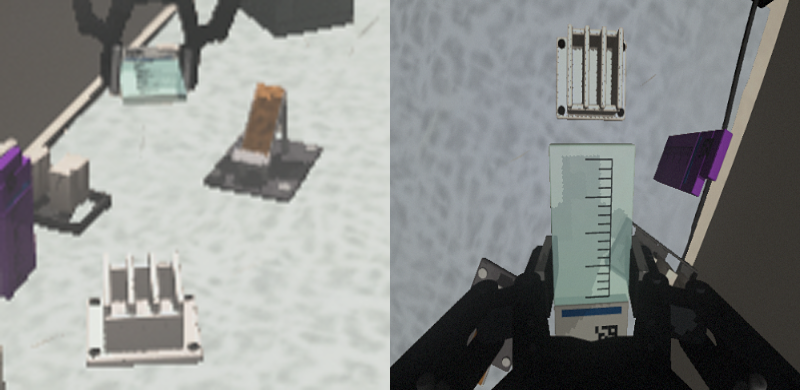

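```bash
python3 -m creep '[{"linear":[-0.1,0.9,-1.5],"roll":0},{"linear":[-0.1,0.8,-3],"roll":0},{"linear":[-0.1,0,-3],"roll":0},{"linear":[-0.1,0,-1.5],"roll":0},{"linear":[0,0,0],"roll":0},{"linear":[0,0,0],"roll":0}]' 1 50;python3 chr.py R
```

```text
time_s: 27.62
tool_pos: [536.6, 230.0, 47.0]
ee_rot: [-0.035, 0.542, 0.836, 0.078]
force: [-0.0, 0.4, -0.9]
finger_gap: 0.513
[537.3 230.3  48. ] [ 0.   0.2 -0.9] jaw 24.1 gap 0.512 tz 0.027 0.169 q6 -0.36
n 584.4 w -11.5
```

View pics/R3.png

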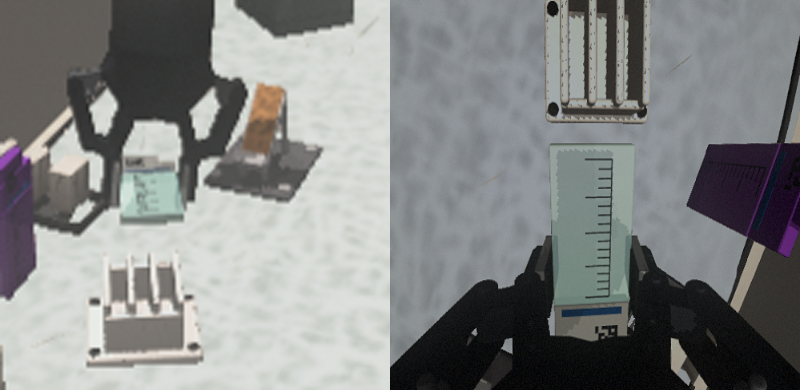

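```bash
python3 -m creep '[{"linear":[0,0,-1],"roll":0},{"linear":[0,0,-1],"roll":0},{"linear":[-0.3,0.7,0],"roll":0},{"linear":[-0.2,0.5,0],"roll":0},{"linear":[0,0,0],"roll":0}]' 1 25;python3 chr.py S
```

```text
time_s: 28.13
tool_pos: [536.4, 243.0, 31.3]
ee_rot: [-0.031, 0.543, 0.835, 0.082]
force: [-0.7, -0.7, -0.9]
finger_gap: 0.511
[537.  242.6  31.5] [-0.1 -0.3 -1.1] jaw 24.0 gap 0.512 tz 0.038 0.171 q6 -0.35
n 589.1 w -0.2
```

View pics/S3.png

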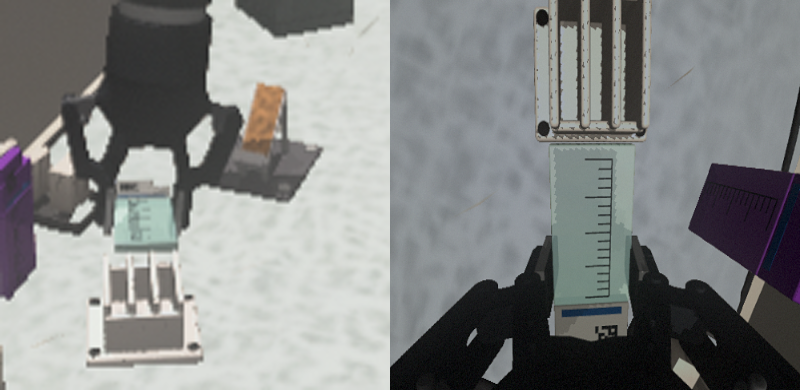

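```bash
python3 -m creep '[{"linear":[-0.4,0.9,-0.1],"roll":0},{"linear":[-0.5,1.2,0],"roll":0},{"linear":[-0.5,1.2,0],"roll":0}]' 1 20;python3 chr.py T
```

```text
time_s: 28.48
tool_pos: [535.9, 252.2, 31.0]
ee_rot: [-0.007, 0.537, 0.84, 0.07]
force: [8.5, -47.3, 3.4]
finger_gap: 0.512
[535.9 252.7  31.2] [  8.7 -40.5   0.3] jaw 24.8 gap 0.516 tz 0.063 0.127 q6 -0.28
n 592.3 w 9.4
```

View pics/T3.png

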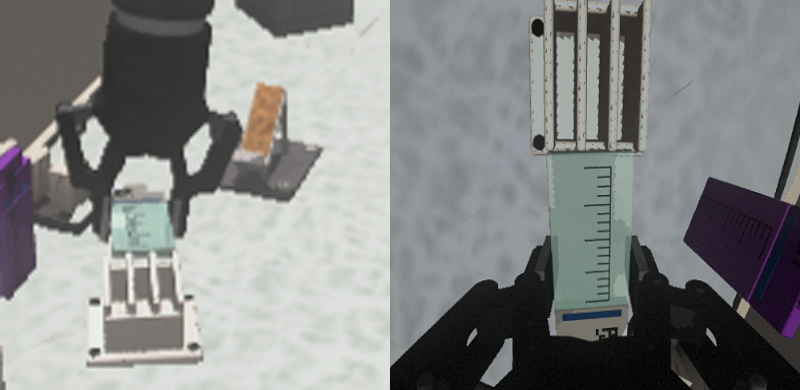

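```bash
python3 -m creep '[{"linear":[-0.6,1.3,0],"roll":0},{"linear":[-0.6,1.3,0],"roll":0}]' 1 20;python3 chr.py U
```

```text
time_s: 28.75
tool_pos: [534.9, 253.9, 31.8]
ee_rot: [0.011, 0.535, 0.843, 0.058]
force: [10.1, -48.1, 3.8]
finger_gap: 0.508
[534.6 254.4  31.8] [  9.7 -42.7   2.8] jaw 25.2 gap 0.513 tz 0.08 0.086 q6 -0.22
n 591.8 w 11.5
```

View pics/U3.png

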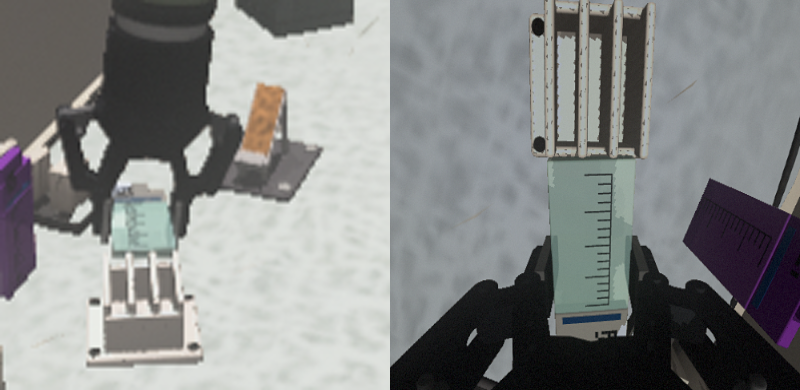

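```bash
python3 -m creep '[{"linear":[-0.6,1.3,0],"roll":0},{"linear":[-0.6,1.3,0],"roll":0}]' 1 20;python3 chr.py V; python3 -m creep '[{"linear":[0.4,-0.9,0],"roll":0},{"linear":[0.4,-0.9,0.8],"roll":0},{"linear":[0,0,2],"roll":0},{"linear":[0,0,1],"roll":0},{"linear":[0,0,0],"roll":0},{"linear":[0,0,0],"roll":0}]' 1 60;python3 chr.py W
```

```text
time_s: 29.02
tool_pos: [535.0, 253.9, 33.6]
ee_rot: [0.031, 0.532, 0.845, 0.044]
force: [11.1, -47.7, 6.6]
finger_gap: 0.513
[534.7 254.4  33.7] [ 12.4 -46.2   3.5] jaw 25.6 gap 0.516 tz 0.098 0.043 q6 -0.17
n 592.0 w 11.5
time_s: 29.62
tool_pos: [545.2, 231.7, 75.6]
ee_rot: [0.032, 0.535, 0.843, 0.045]
force: [0.1, -0.1, -0.2]
finger_gap: 0.513
[544.9 231.7  74.9] [-0.5 -0.1 -0.8] jaw 25.3 gap 0.512 tz 0.1 0.041 q6 -0.2
n 591.8 w -13.4
```

View pics/W3.png

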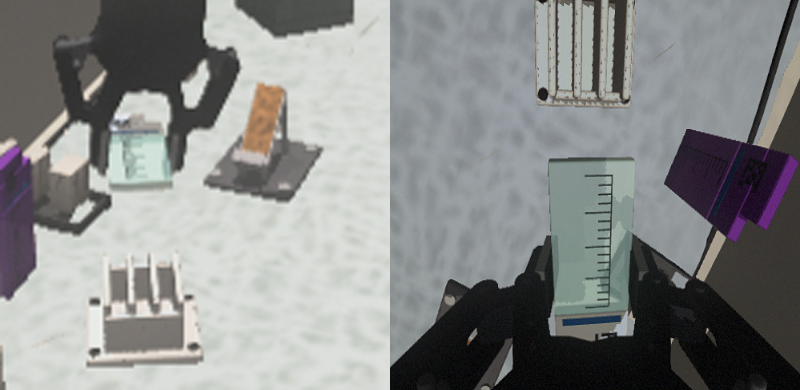

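```bash
python3 - <<'E'
import cv2
a=cv2.imread('pics/W.png')[180:250,190:260]; d=cv2.imread('pics/Ww.png')[120:384,170:340]
cv2.imwrite('pics/W4.png',cv2.hconcat([cv2.resize(a,(420,560),interpolation=2),cv2.resize(d,(360,560),interpolation=2)]))
E
```

```text
(no output)
```

View pics/W4.png

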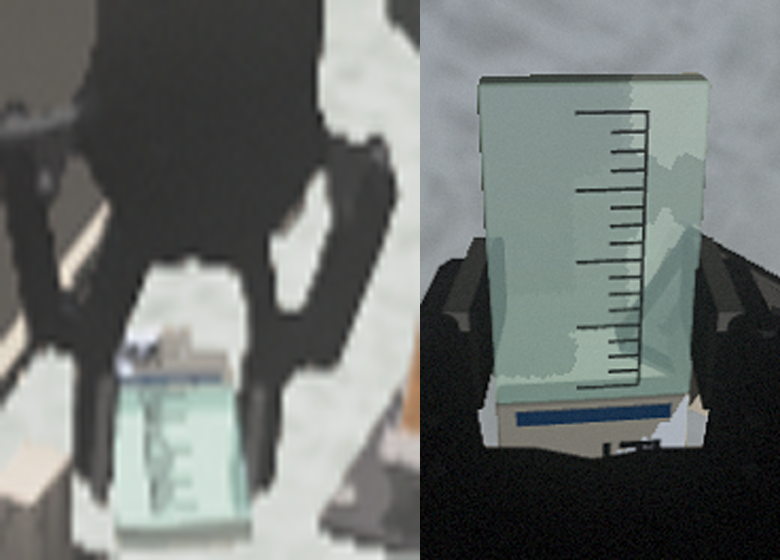

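```bash
python3 - <<'E'
from fit2 import *
p=cap('side');w=cap('wrist'); s=bot.sense();T=s['tool_pos']
g=lambda x,y:(190+x/6,180+y/8); h=lambda x,y:(170+(x-420)/2.118,120+y/2.121)
obs=[(p,-55,-22.5,4,g(115,525)),(p,-55,22.5,4,g(250,517)),(p,19,-22.5,4,g(120,380)),(p,19,22.5,4,g(233,382)),(w,-55,-22.5,4,h(707,80)),(w,-55,22.5,4,h(480,84)),(w,19,-22.5,4,h(690,390)),(w,19,22.5,4,h(498,402))]
e=s['ee_rot'];jaw=2*np.degrees(np.arctan2(e[2],e[1]))-90
x=run(obs,np.array([T[0],T[1]-5,T[2]+8]),jaw-90); print(T,jaw)
u=np.array([np.cos(x[3]),np.sin(x[3])]); print('TCP along axis from centre',(T[:2]-x[:2])@u)
E
```

```text
centre [546.1 227.2  82.6] yaw pitch roll [-64.7  -0.7   0.6] res [-0.1  0.8  0.2  0.8 -2.1  1.4 -0.2  0.5  0.8 -0.  -0.6  0.1 -0.1  0.1
 -0.3  0.3  0.3  0.2  0.1  0.   0.1]
[544.12249369 231.29082169  73.96000883] 25.257530633556016
TCP along axis from centre -4.509945722125926
```

```bash
python3 - <<'E'
from h import *
a=cv2.imread('pics/a_side.png')[142:202,245:310]; d=cv2.imread('pics/a_scene.png')[205:280,305:370]
cv2.imwrite('pics/X1.png',cv2.resize(a,(650,600),interpolation=2)); cv2.imwrite('pics/X2.png',cv2.resize(d,(520,600),interpolation=2))
E
```

```text
(no output)
```

View pics/X1.png

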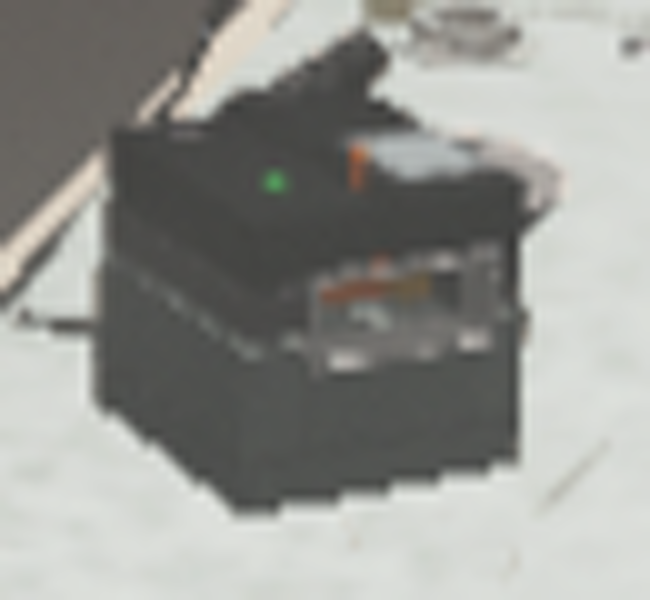

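View pics/X2.png

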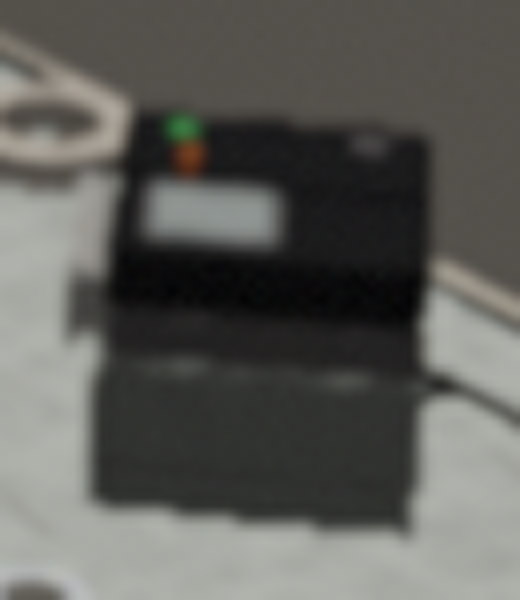

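```bash
python3 - <<'E'
from h import *
from scipy.optimize import least_squares
p=cap('side');c=cap('scene')
g=lambda x,y:(245+x/10,142+y/10); h=lambda x,y:(305+x/8,205+y/8)
obs=[(p,(52,50,0),g(100,402)),(p,(-52,50,0),g(240,512)),(p,(-52,-50,0),g(518,460)),(c,(-52,-50,0),h(95,502)),(c,(52,-50,0),h(410,530))]
def W(P,v):
    x,y,a=v;cc,s=np.cos(a),np.sin(a);return np.array([x+cc*P[0]-s*P[1],y+s*P[0]+cc*P[1],P[2]])
f=lambda v:np.concatenate([proj(q,W(P,v))[0]-o for q,P,o in obs])
r=least_squares(f,[553,-272,-.79],loss='soft_l1');v=r.x
print(v[:2].round(1),np.degrees(v[2]).round(1),f(v).round(1).tolist())
print('mouth',W((-52,0,65),v).round(1))
# bezel outer centre projections
print('bezel ctr at 12 out', ((proj(p,W((-64,0,65),v))[0]-[245,142])*10).round(), 'L/R', ((proj(p,[W((-64,25,65),v),W((-64,-25,65),v)])-[245,142])*10).round())
print('mouth cavity', ((proj(p,[W((-52,25,65),v),W((-52,-25,65),v)])-[245,142])*10).round())
E
```

```text
[ 552.4 -272.8] -45.1 [-1.8, 0.2, -0.1, 0.7, -0.3, 0.6, -1.5, 2.3, 0.7, 2.0]
mouth [ 515.7 -235.9   65. ]
bezel ctr at 12 out [410. 309.] L/R [[339. 321.]
 [480. 297.]]
mouth cavity [[319. 308.]
 [459. 284.]]
```

```bash
python3 -m creep '[{"linear":[0,-0.5,2.5],"roll":0},{"linear":[-0.4,-1.5,2.5],"roll":0.034},{"linear":[-0.8,-3.3,0.5],"roll":0.034},{"linear":[-0.8,-3.3,0],"roll":0.034},{"linear":[-0.8,-3.3,0],"roll":0.034},{"linear":[-0.8,-3.3,0],"roll":0.034},{"linear":[-0.8,-3.3,0],"roll":0.034},{"linear":[-0.8,-3.3,0],"roll":0.034},{"linear":[-0.8,-3.3,0],"roll":0.034},{"linear":[-0.8,-3.3,0],"roll":0.034}]' 1 60; python3 -m creep '[{"linear":[-0.8,-3,0],"roll":0.034},{"linear":[-0.8,-3,0],"roll":0},{"linear":[-0.5,-2,0],"roll":0},{"linear":[0,0,0],"roll":0},{"linear":[0,0,0],"roll":0},{"linear":[0,0,0],"roll":0}]'; cat > chd.py <<'E'
from h import *
import sys
nm=sys.argv[1]
w=cap('wrist',nm+'w.png');p=cap('side',nm+'.png');c=cap('scene',nm+'c.png');s=bot.sense();e=s['ee_rot']; T=s['tool_pos']
print(s['time_s'],T.round(1),s['force'].round(1),'jaw',round(np.degrees(2*np.arctan2(e[2],e[1]))-90,1),'gap',round(s['finger_gap'],3),'tz',(2*(e[1]*e[3]+e[0]*e[2])).round(3),(2*(e[2]*e[3]-e[0]*e[1])).round(3),'q6',s['q'][5].round(2))
r=np.array([np.cos(np.radians(-45.1)),np.sin(np.radians(-45.1))]);l=np.array([-r[1],r[0]]);d=T[:2]-[515.7,-235.9]
print('TCP depth rel mouth',(d@r).round(1),'left',(d@l).round(1))
a=cv2.imread('pics/%s.png'%nm)[120:210,230:330]; k=cv2.imread('pics/%sc.png'%nm)[190:290,280:380]
b=cv2.imread('pics/%sw.png'%nm)
cv2.imwrite('pics/%s3.png'%nm,cv2.hconcat([cv2.resize(a,(300,300),interpolation=2),cv2.resize(k,(250,300),interpolation=2),cv2.resize(b[100:384,130:370],(250,300))]))
E
python3 chd.py Y
```

```text
time_s: 30.75
tool_pos: [469.5, -55.3, 126.1]
ee_rot: [0.022, 0.385, 0.921, 0.046]
force: [1.0, -0.5, -0.9]
finger_gap: 0.507
time_s: 31.25
tool_pos: [444.5, -144.4, 124.3]
ee_rot: [0.02, 0.373, 0.927, 0.046]
force: [-0.3, 0.1, -0.3]
finger_gap: 0.512
31.4 [ 444.7 -143.4  124.4] [ 0.1  0.8 -0.6] jaw 46.3 gap 0.509 tz 0.071 0.07 q6 -1.42
TCP depth rel mouth -115.6 left 15.0
```

View pics/Y3.png

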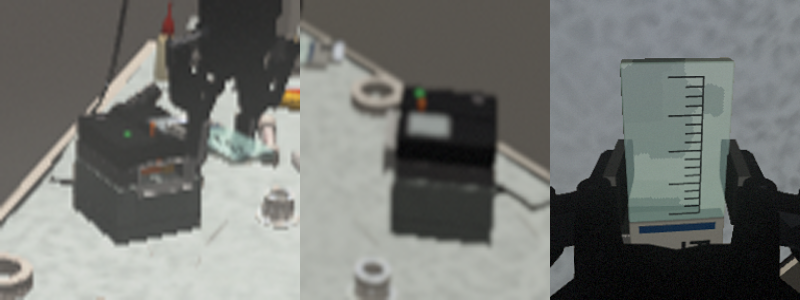

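```bash
python3 -m creep '[{"linear":[-0.6,-0.6,-0.5],"roll":-0.024},{"linear":[-0.5,-0.5,-2],"roll":0},{"linear":[0,0,-2.5],"roll":0},{"linear":[0,0,-1.5],"roll":0},{"linear":[0,0,0],"roll":0},{"linear":[0,0,0],"roll":0},{"linear":[0,0,0],"roll":0}]' 1 60; python3 chd.py Z; python3 - <<'E'
import cv2
d=cv2.imread('pics/Zw.png')[120:384,170:340]; a=cv2.imread('pics/Z.png')[140:210,250:340]
cv2.imwrite('pics/Z4.png',cv2.hconcat([cv2.resize(a,(440,560),interpolation=2),cv2.resize(d,(360,560),interpolation=2)]))
E
```

```text
time_s: 31.98
tool_pos: [433.6, -151.2, 57.5]
ee_rot: [0.022, 0.381, 0.923, 0.045]
force: [0.4, 1.2, -0.1]
finger_gap: 0.511
32.1333 [ 434.7 -152.    58.5] [-0.   0.5 -0.5] jaw 45.2 gap 0.508 tz 0.077 0.066 q6 -1.45
TCP depth rel mouth -116.6 left 1.8
```

View pics/Z4.png

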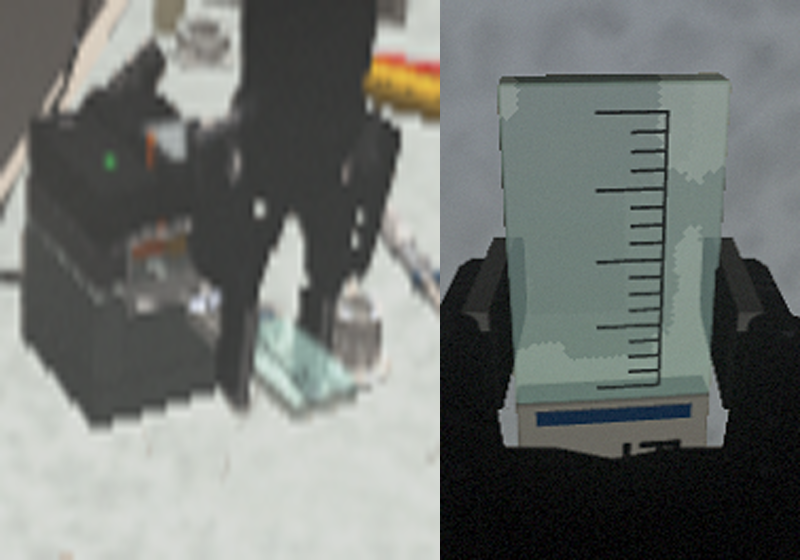

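View pics/Z3.png

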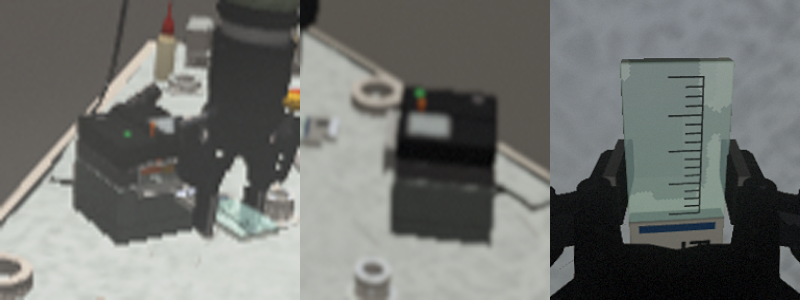

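```bash
cat > f3.py <<'E'
from fit2 import *
import sys,json
def go(wpts,spts=None):
    p=cap('side');w=cap('wrist'); s=bot.sense();T=s['tool_pos']
    tp=[(-55,22.5,4),(-55,-22.5,4),(19,22.5,4),(19,-22.5,4)]
    obs=[(w,*t,x) for t,x in zip(tp,wpts)]+([(p,*t,x) for t,x in zip(tp[:2],spts)] if spts else [])
    e=s['ee_rot'];jaw=2*np.degrees(np.arctan2(e[2],e[1]))-90
    x=run(obs,np.array([T[0]+3.2,T[1]-3.2,T[2]+8.6]),jaw-90)
    r=np.array([np.cos(np.radians(-45.1)),np.sin(np.radians(-45.1))]);l=np.array([-r[1],r[0]]);d=x[:2]-[515.7,-235.9]
    print('T',T.round(1),'jaw',jaw.round(1),'centre depth',(d@r).round(1),'left',(d@l).round(1),'z',x[2].round(1))
E
python3 - <<'E'
from f3 import *
h=lambda x,y:(170+(x-440)/2.118,120+y/2.121); g=lambda x,y:(250+x/4.889,140+y/8)
go([h(499,84),h(728,80),h(516,402),h(708,390)])
go([h(499,84),h(728,80),h(516,402),h(708,390)],[g(358,384),g(300,408)])
E
```

```text
centre [ 437.7 -156.    66.4] yaw pitch roll [-45.   -0.2  -0. ] res [-0.  -0.1  0.   0.1  0.   0.   0.  -0.  -0.  -0.1 -0.1 -0.1 -0. ]
T [ 434.7 -152.1   58.5] jaw 45.2 centre depth -111.7 left 1.2 z 66.4
centre [ 437.5 -155.9   66.3] yaw pitch roll [-45.   -0.3   0. ] res [-0.2 -0.1 -0.  -0.   0.   0.   0.1 -0.  -0.7 -0.  -2.1 -0.3 -0.  -0.1
 -0.1 -0.1  0. ]
T [ 434.5 -152.    58.3] jaw 45.2 centre depth -111.8 left 1.1 z 66.3
```

```bash
python3 -m creep '[{"linear":[0.85,-1.0,-0.1],"roll":0},{"linear":[0.95,-0.95,0],"roll":0},{"linear":[0.8,-0.8,0],"roll":0},{"linear":[0,0,0],"roll":0},{"linear":[0,0,0],"roll":0},{"linear":[0,0,0],"roll":0}]' 1 60; python3 chd.py AA; python3 - <<'E'
import cv2
d=cv2.imread('pics/AAw.png')[120:384,170:340]; a=cv2.imread('pics/AA.png')[140:210,250:340]
cv2.imwrite('pics/AA4.png',cv2.hconcat([cv2.resize(a,(440,560),interpolation=2),cv2.resize(d,(360,560),interpolation=2)]))
E
```

```text
time_s: 32.83
tool_pos: [461.5, -180.4, 58.8]
ee_rot: [0.024, 0.38, 0.923, 0.045]
force: [0.4, 0.2, -1.0]
finger_gap: 0.51
32.9833 [ 461.  -179.9   58.5] [ 0.4 -0.1 -0.8] jaw 45.2 gap 0.511 tz 0.077 0.065 q6 -1.47
TCP depth rel mouth -78.3 left 0.8
```

View pics/AA4.png

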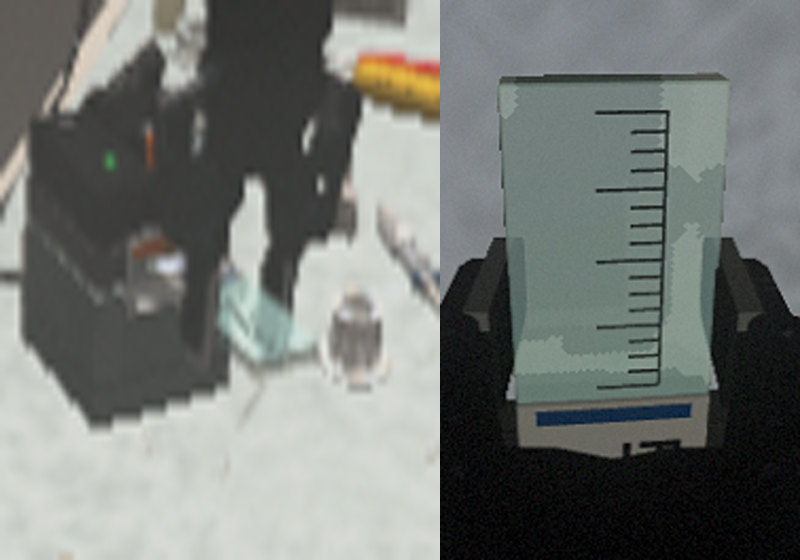

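```bash
python3 -m creep '[{"linear":[0.6,-0.6,-0.1],"roll":0},{"linear":[0.6,-0.6,0],"roll":0},{"linear":[0.5,-0.5,0],"roll":0},{"linear":[0,0,0],"roll":0}]' 1 60; python3 chd.py AB; python3 - <<'E'
import cv2
a=cv2.imread('pics/AB.png')[140:210,250:340]; b=cv2.imread('pics/ABc.png')[205:280,300:375]
cv2.imwrite('pics/AB4.png',cv2.hconcat([cv2.resize(a,(440,400),interpolation=2),cv2.resize(b,(360,400),interpolation=2)]))
E
```

```text
time_s: 33.32
tool_pos: [478.7, -197.4, 57.3]
ee_rot: [0.023, 0.38, 0.924, 0.045]
force: [0.2, 0.2, -0.5]
finger_gap: 0.509
33.4667 [ 477.1 -195.9   56.7] [ 0.4  0.5 -1.3] jaw 45.3 gap 0.513 tz 0.074 0.068 q6 -1.48
TCP depth rel mouth -55.5 left 0.9
```

View pics/AB4.png

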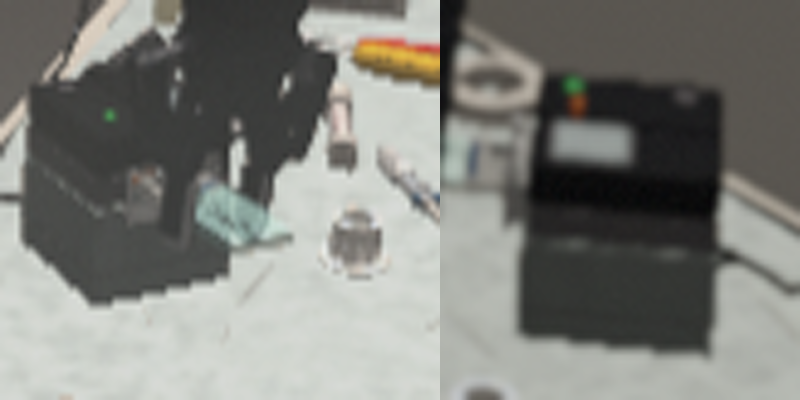

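```bash
python3 -m creep '[{"linear":[0.4,-0.4,0],"roll":0},{"linear":[0.4,-0.4,0],"roll":0},{"linear":[0.4,-0.4,0],"roll":0},{"linear":[0,0,0],"roll":0}]' 1 60; python3 chd.py AC
```

```text
time_s: 33.8
tool_pos: [489.6, -208.4, 56.4]
ee_rot: [0.021, 0.38, 0.924, 0.046]
force: [-0.2, -1.5, -0.9]
finger_gap: 0.509
33.95 [ 488.4 -207.3   56. ] [ 0.5 -0.1 -0.7] jaw 45.3 gap 0.509 tz 0.072 0.07 q6 -1.48
TCP depth rel mouth -39.6 left 0.9
```

```bash
python3 -m creep '[{"linear":[0.3,-0.3,0],"roll":0},{"linear":[0.3,-0.3,0],"roll":0},{"linear":[0.3,-0.3,0],"roll":0}]' 1 60; python3 chd.py AD;  python3 - <<'E'
import cv2
b=cv2.imread('pics/ADc.png')[205:280,300:375]; a=cv2.imread('pics/a_scene.png')[205:280,300:375]; c=cv2.imread('pics/ABc.png')[205:280,300:375]
cv2.imwrite('pics/AD4.png',cv2.hconcat([cv2.resize(x[10:50,20:60],(260,400),interpolation=2) for x in (a,c,b)]))
E
```

```text
time_s: 34.2
tool_pos: [495.4, -214.5, 55.0]
ee_rot: [0.017, 0.379, 0.924, 0.047]
force: [-1.9, 0.9, 1.4]
finger_gap: 0.51
34.35 [ 495.6 -214.7   55. ] [-1.5  2.5  0.5] jaw 45.3 gap 0.512 tz 0.067 0.073 q6 -1.48
TCP depth rel mouth -29.2 left 0.7
```

View pics/AD4.png

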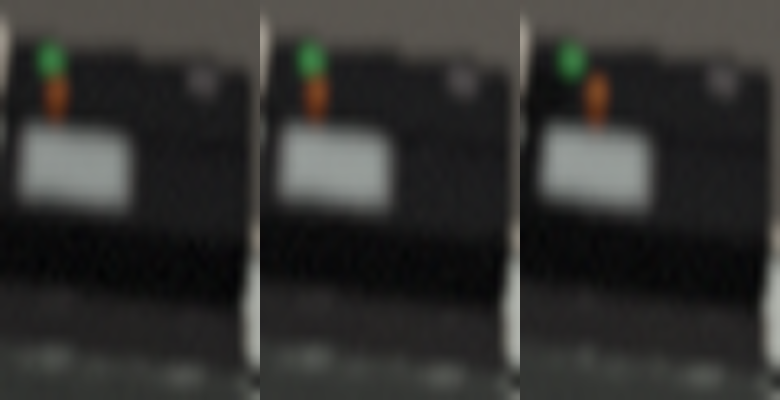

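View pics/AD3.png

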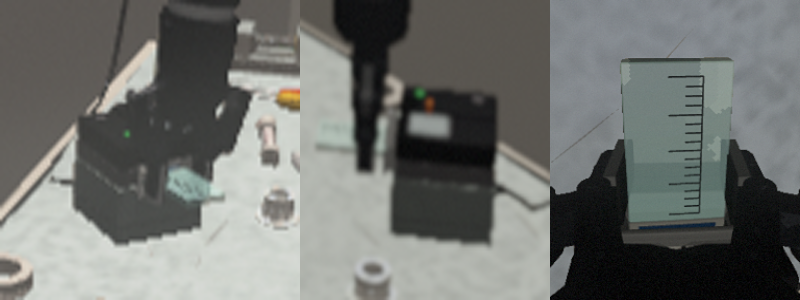

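```bash
python3 -m creep '[{"linear":[0.4,-0.4,0.05],"roll":0},{"linear":[0.4,-0.4,0.05],"roll":0}]' 1 60; python3 chd.py AE;  python3 - <<'E'
from h import *
c=cap('scene')
# pin on hood top z~98; expected travel
for P in ((545,-240,100),(530,-250,100)): print((proj(c,[np.array(P)+[7.06,-7.08,0]])-proj(c,P)).round(2))
b=cv2.imread('pics/AEc.png')[205:280,300:375]; a=cv2.imread('pics/a_scene.png')[205:280,300:375]
def cen(i):
    i=i[10:30,20:45].astype(float); m=(i[:,:,2]-i[:,:,1]).clip(25)-25; yy,xx=np.mgrid[:20,:25]; return (m*xx).sum()/m.sum(),(m*yy).sum()/m.sum()
for n in ('a_scene','ABc','ADc','AEc'): print(n,np.round(cen(cv2.imread('pics/%s.png'%n)[205:280,300:375]),2))
E
```

```text
time_s: 34.52
tool_pos: [497.0, -216.0, 53.7]
ee_rot: [0.007, 0.379, 0.924, 0.051]
force: [-13.5, 11.2, 6.9]
finger_gap: 0.508
34.6667 [ 497.  -215.9   53.3] [-9.9 10.2  6. ] jaw 45.3 gap 0.509 tz 0.051 0.088 q6 -1.48
TCP depth rel mouth -27.4 left 0.8
[[3.92 0.26]]
[[3.98 0.27]]
a_scene [8.18 9.23]
ABc [8.18 9.27]
ADc [11.31  9.34]
AEc [11.86  9.25]
```

```bash
python3 -m creep '[{"linear":[0.4,-0.4,0.2],"roll":0},{"linear":[0.4,-0.4,0.1],"roll":0}]' 1 60; python3 chd.py AF;  python3 - <<'E'
from h import *
def cen(i):
    i=i[10:30,20:45].astype(float); m=(i[:,:,2]-i[:,:,1]).clip(25)-25; yy,xx=np.mgrid[:20,:25]; return (m*xx).sum()/m.sum(),(m*yy).sum()/m.sum()
for n in ('a_scene','AEc','AFc'): print(n,np.round(cen(cv2.imread('pics/%s.png'%n)[205:280,300:375]),2))
a=cv2.imread('pics/AF.png'); cv2.imwrite('pics/AF4.png',cv2.hconcat([cv2.resize(a[135:205,245:325],(400,350),interpolation=2),cv2.resize(cv2.imread('pics/AFc.png')[180:260,290:370],(400,350),interpolation=2)]))
E
```

```text
time_s: 34.88
tool_pos: [496.7, -215.7, 53.2]
ee_rot: [-0.005, 0.379, 0.924, 0.055]
force: [-10.5, 9.6, 6.9]
finger_gap: 0.509
35.0333 [ 496.7 -215.7   53. ] [-10.2  10.6   6.2] jaw 45.4 gap 0.507 tz 0.032 0.105 q6 -1.48
TCP depth rel mouth -27.7 left 0.8
a_scene [8.18 9.23]
AEc [11.86  9.25]
AFc [11.88  9.62]
```

View pics/AF4.png

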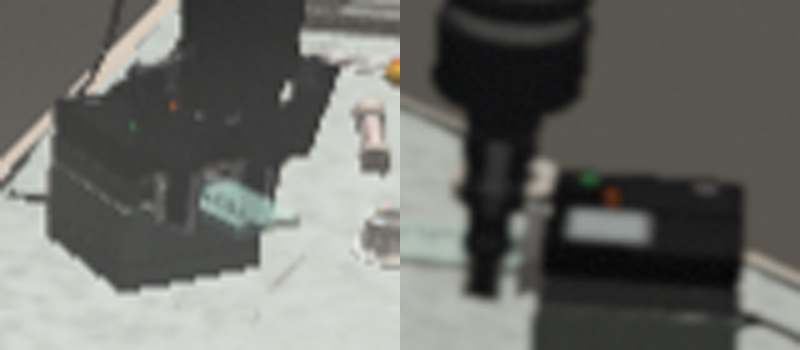

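View pics/AFw.png

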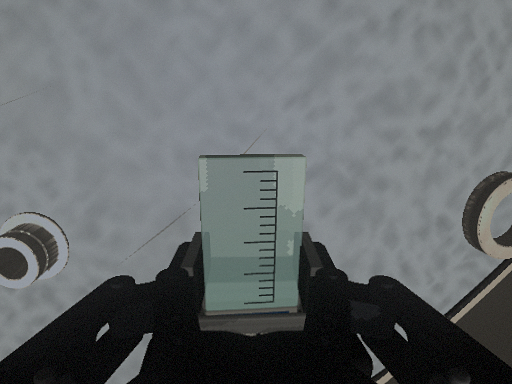

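```bash
python3 - <<'E'
from f3 import *
go([(199,158),(305,158),(204,312),(300,308)])
c=cap('scene');s=bot.sense();print(s['time_s'],s['force'].round(1),s['finger_gap'])
for t in('ring_gauge','bush'): print(t,[(np.round(d['xyz']).tolist(),round(d['score'],2)) for d in cams.spot_in(c,t)][:1])
E
```

```text
centre [ 500.4 -220.1   61.9] yaw pitch roll [-45.    0.4   1.4] res [-0.1  0.   0.2 -0.5  1.1  0.1 -1.8  0.3  0.1 -0.2  0.  -0.1  0.3]
T [ 496.8 -215.7   53. ] jaw 45.4 centre depth -22.0 left 0.3 z 61.9
35.1833 [-10.8   8.2   6.1] 0.5112307796878084
ring_gauge [([638.0, -94.0, 15.0], 0.53)]
bush [([400.0, -334.0, 16.0], 0.51)]
```

```bash
python3 -c "
from bench import ticket, bot
print(ticket.close_job()); print(bot.sense()['time_s'])"
```

```text
the job is handed in; nothing more can be done
None
the job is handed in; nothing more can be done
```

The job is handed in at about 35 s of the 56 s allowed, with the scale in the reader and still gripped and pushed. No verdict was reported.

**What I did**
- I took the glass scale out of the rack, but my first grip drove the last joint to its limit. I put the scale back in the slot, turned the tool half a turn and gripped it again.
- I leaned it on the rest, clear end in the foot lip, label outwards, notch upper right, and let go.
- I gripped it again by its long edges and levelled it over the top of the rest's tongue.
- The grip sat too far forward to clear the bezel, so I pushed the clear end against the rack's fins. That slid the scale about 5 mm in the jaws.
- I then inserted the frosted end, label up, past the key to a hard stop.

**Last checks**
- **In the reader:** the orange pin moved about 3.7 px, which is roughly 9.4 mm of the 10 mm. It did not move further under a 14 N push. The fitted glass pose was level within about 1.5°, with yaw matching the reader.
- **Grip and bystanders:** the scale is held at 60 N. I did not go near the ring gauge or the bush; the network's positions differ from the start by up to about 13 mm for the ring, which I take to be noise.

**What was off**
- The scale leaned about 3 mm off the rest's centre line.
- My fit puts the scale's centre 22 mm outside the mouth, where home is 25 mm. I put that down to calibration.
- Joint 6 read -2.8202 rad during the first placing, right at its stated limit of -2.82.
- Pushing the glass against the rack fins reached about 50 N through the glass. The gripper body itself touched nothing that I saw.

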